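# Move the drying sled from the lamp bay to the prep rail

## Robot

A 6-joint arm with a two-finger parallel gripper is mounted at the origin on the work surface. World frame = base frame: x ahead of the robot, y to its left, z up, the work surface at z = 0. Lengths are in m, angles in rad, forces in N, time in s.
With the tool pointing down it reaches from about 0.225 to 0.875 m from the base axis. Payload 3.4 kg.
Tool frame: the origin (TCP) lies at the very end of the fingers, on their centre line; the grasp point (between the pads) lies 19 mm behind it; z points along the fingers, y is the direction in which the jaws open and shut (so a half turn about z gives the same grasp; the last joint's range is limited). The gripper opens to 85 mm and grips with 20 to 120 N. Pads are 22 mm wide; open, the fingers measure 114 mm over their backs; the gripper's body (76 mm by 85 mm) begins 54 mm behind the grasp point. The pads swing forward as they close: fully open they stand 13 mm farther back than shut.
Start: joints at [1.198, 0.276, 1.505, -0, 1.361, -0.121], TCP at [0.143, 0.557, 0.231] pointing down, gripper open.
Joint ranges: [-2.89, 2.89], [-0.75, 2.08], [0.22, 2.7], [-1.18, 4.32], [0.11, 2.71], [-2.7, 2.7]. Speed limits (rad/s): [2.57, 2.57, 3.14, 3.14, 3.14, 3.14].

## Interface

Orientations are given as a rotation vector (axis times angle).
In Python, from plant import manip, vision gives the robot as it stands. Calls block until the motion is done:
- manip.move_ptp(position, orientation): joint-space move of the TCP to a pose.
- manip.move_straight(position, rotation=None, feed=0.15): straight line of the TCP; rotation=None keeps the orientation; feed is the mean speed in m/s.
- manip.movej(angles): joint-space move.
- manip.move_gripper(opening, newtons=None): finger opening in m; newtons is the grip in N (None keeps the last); returns when the fingers have stopped.
- manip.wait(seconds).
- manip.ik(position, orientation): joint angles nearest the present ones, or None.
- manip.state(): the state.
- vision.snapshot(name): name is "scene" or "top" or "wrist"; returns a dict with "pixels" (384x512x3 uint8, red, green, blue), "fx", "fy", "cx", "cy" (pixels), "extrinsics" (4x4, takes a point from world to camera coordinates). Camera axes: x right, y up, looking along -z (the intrinsics and any distortion apply to the point x, -y, -z); pixel columns grow to the right and rows downward; lengths in m; the calibration is good to about 2 mm. The wrist camera is an equidistant fisheye: a pixel r from the principal point sees the ray r / f radians off the axis. A picture is of the moment at which its call begins. There is no depth.
A pose or a line that the arm cannot do raises manip.PlanningError and nothing moves.
- manip.close_job(): hands the job in, once; it reports no verdict.
The state is a dict: "clock": time; "joint_pos": joint angles; "dq": joint speeds; "effort": joint torques, N m; "position": TCP position; "orientation": TCP orientation; "force": force on the tool from outside, world axes, zero at the start; "moment": the same for the moment, N m; "width": finger opening in m.
Only numpy, scipy, OpenCV 4.12 (cv2) and the standard library are available. Lean on these libraries where they do the work, as an engineer would, in place of code of your own. Each camera call takes 0.05 s, during which the arm holds its last target.

## Task

The bottle-part sled is latched in the rail under the lamp: press that rail's catch paddle down so the sled springs loose, and draw it out by its fin. Then slide it all the way onto the other, open rail until the catch clicks and holds it there, and let go. Do not knock the lamp or shift the other things on the counter.

Things in the scene. Friction and masses are not known exactly. Their poses are not given: they have to be found in the camera images.
- bay: Dock under the lamp; the sled starts latched in it. Fixed, left or right of the rail, turned a little. Built exactly like the rail (same frame, sizes, catch and plunger; see rail and the rail points). Two 16 mm lamp posts stand at its (-50, -140) and (-50, +85) mm.
- lamp: Grey lamp bar over the bay, 55 x 250 x 28 mm, origin at the centre of its underside, 172 mm over the counter (tube hangs 11 mm lower). In the bay's frame: x -80..-25, y -152..+97. It covers the paddle and the latched sled's fin: lean the tool about 35 degrees, fingers pointing to the bay's +x and down.
- rail: The open dock, empty at the start. Fixed. Origin: centre of the underside, on the counter; x = direction of sliding in, z up. White base x -125..+105 mm, 120 mm wide, sliding floor 20 mm over the counter. Channel walls x -60..+75, 94 mm apart inside, tops (lips) 38 mm, lead-in 45 mm over the counter. Grey catch paddle beside it at (-80, -86) mm.
- rail_mouth (a point): Centre of the rail's mouth on the floor, at x -119 mm in the rail's frame. From here to x -60 is an open porch: low guides (34 mm over the counter) narrow from about 119 mm apart to 94 mm; the sled can be lowered here, its +x end short of the lips.
- rail_lips (a point): Centre of the lips' front edge, at x -30 mm, height 32 mm (their underside; an upturned lead-in starts at x -48). From x -30 to +55 mm inward lips, 76 mm apart, hold the 8 mm runners down with 4 mm play: the sled goes in and out only along x.
- rail_nose (a point): Top of the spring catch's upright face on the centre line at x -62 mm, 8 mm above the floor when up; its ramp starts at x -90 mm. The groove under the sled clears it until the last 30 mm; then the sled's rear bar rides it down (4 to 6 N upward) and it snaps up behind the sled's rear edge.
- rail_home (a point): Floor point at x 0. A sprung plunger (button at 36 mm height) resists the last 45 mm of the push with 4 rising to 8 N, plus a little friction (slick rail). Push the sled's origin past x = 0 (hard stop +5 mm): the catch clicks up, then holds it at about -2 mm. Unclicked, the plunger throws it back up to 45 mm.
- sled: White sled, 0.2 to 0.4 kg. Origin: centre of its underside; axes as the dock's when in one. 120 (x) x 90 mm on two 8 mm runners; the groove between (44 wide, 10 high) clears the catch except for a rear cross-bar at x -60..-48. Gripping fin along x: x -57..-13, 14 mm thick, top 63 mm high. Bumper at the +x end 50 wide, 36 high; four pegs 52 mm high, x +6 to +44. Lead ends thinned.
- handle (a point): Point inside the sled's fin, 35 mm towards -x from the sled's origin and 45 mm above its underside; the fin is pinched across its 14 mm (along y).
- paddle_bay (a point): Centre of the top face of the bay's catch paddle, 36 x 36 mm, 35 mm above the counter at rest. Pushing it straight down needs about 4 N rising to 6 N, plus up to 3 N more while a sled leans on the catch.
- paddle_rail (a point): The same point on the rail's catch paddle.
- catch_bay (a joint): How far the bay's catch is pressed down, m: 0 = up (holding), 0.012 = right down. From about 0.008 it lets the sled go, which the plunger then pushes out about 45 mm at once; the sled passes beside the paddle, not over it.
- catch_rail (a joint): The same for the rail's catch: 0 = up. It is ridden down by the sled's rear bar over the last 30 mm, and jumps back to 0 when the sled is home.
- canister: Closed white canister, 96 mm diameter, 140 mm high, between the docks towards the back; leave alone. Origin under its centre.
- collar1: Lower of two stacked white plastic collars, 64 mm diameter, 22 mm high each, in front between the docks; leave alone.
- collar2: Upper collar of the stack; leave alone.
- scoop: Yellow scoop, 115 mm long, 28 mm high, out to the left; leave alone.
- bottle: Glass baby bottle lying on its side, 172 mm long, 62 mm thick, out to the right; leave alone.
- mug: White mug, 90 mm high, out to the right; leave alone.
- jar: Glass jar, 100 mm high, out to the left; leave alone.
Things that resemble listed ones, but are neither listed nor needed, are in the scene too. Leave any yellow look-alike of the sled alone.

How it is judged:
On the way, in this order (a step that is already met when the one before it is completed fails the run):
1. released by its catch, the sled is at least 15 mm out of its home in the bay (x of sled in the frame of bay below -0.015 m), for 0.1 s.
2. the sled is drawn right out of the bay's channel (horizontal distance between sled and bay above 0.095 m), for 0.1 s.
3. the sled is under the rail's lips but not yet home (x of sled in the frame of rail between -0.07 and -0.01 m and y of sled in the frame of rail between -0.01 and 0.01 m and z of sled in the frame of rail below 0.03 m), for 0.1 s.
At the end, for the whole second after the job is handed in: The sled lies in the rail's channel with its origin within -6..+8 mm of home along the rail, 6 mm across it, 16 to 25 mm over the counter and 0.08 rad of its direction; the rail's catch is up again (under 4 mm pressed), the sled is at rest and let go (x of sled in the frame of rail between -0.006 and 0.008 m and y of sled in the frame of rail between -0.006 and 0.006 m and z of sled in the frame of rail between 0.016 and 0.025 m and angle between the x axis of sled and the x axis of rail, either way round below 0.08 rad and value of joint catch_rail below 0.004 m and linear speed of sled below 0.02 m/s); the robot touches nothing.
It fails at once if a bystander (canister, collars, scoop, bottle, mug or jar) is shifted by more than 30 mm (distance of any of canister, collar1, collar2, scoop, bottle, mug, jar from where it was at the start of the episode above 0.03 m).
It fails at once if the lamp is knocked with more than 15 N (contact force between anything else and lamp above 15 N).
It also fails if it takes over 54 s, if anything falls off the work surface, if the arm or the gripper's body presses on something with over 40 N, if the wrist force passes 120 N, or if a joint passes its speed limit or range.

## Working session

There is one attempt and no reset: what is moved stays moved. The work goes in short steps, each a Python script; the robot and the scene stay as the last script left them, time stands still between calls to the robot, and variables do not carry over. Pictures are saved under pics/ and viewed, and the job is handed in when it is done.

```bash
ls; mkdir -p pics; python3 - <<'E'
from plant import manip, vision
import cv2,numpy as np
for n in ["scene","top","wrist"]:
    s=vision.snapshot(n); cv2.imwrite(f"pics/{n}0.png",s["pixels"][:,:,::-1]); np.savez(f"{n}0.npz",**s)
    print(n,s["fx"],s["fy"],s["cx"],s["cy"],np.round(s["extrinsics"],4).tolist(),s.keys())
print(manip.state())
E
```

```text
pics
scene 496.2261413081767 496.2261413081767 252.53337327775884 183.30703583075928 [[0.3801, 0.9248, 0.0169, -0.1792], [-0.6306, 0.2457, 0.7362, 0.246], [0.6767, -0.2904, 0.6766, -1.8035], [0.0, 0.0, 0.0, 1.0]] dict_keys(['pixels', 'fx', 'fy', 'cx', 'cy', 'extrinsics'])
top 417.63694971228466 417.63694971228466 260.57388084317233 189.26070540973535 [[0.0205, -0.9993, 0.032, -0.0544], [0.9842, 0.0258, 0.175, -0.5588], [-0.1757, 0.0279, 0.984, -1.2072], [0.0, 0.0, 0.0, 1.0]] dict_keys(['pixels', 'fx', 'fy', 'cx', 'cy', 'extrinsics'])
wrist 297.3186396354542 297.3186396354542 256.4793357585099 187.6608926356003 [[0.2495, 0.9684, -0.003, -0.5733], [-0.9298, 0.2387, -0.2801, 0.0362], [-0.2706, 0.0727, 0.96, -0.3804], [0.0, 0.0, 0.0, 1.0]] dict_keys(['pixels', 'fx', 'fy', 'cx', 'cy', 'extrinsics'])
{'clock': 0.15, 'joint_pos': array([ 1.19802976e+00,  2.76463167e-01,  1.50582605e+00,  8.13508961e-06,
        1.36069781e+00, -1.21009020e-01]), 'dq': array([ 1.08522827e-03, -1.69425247e-03, -3.58000140e-03,  9.35918253e-04,
       -6.49012903e-05,  1.04067501e-03]), 'effort': array([ 1.40048669e-03, -4.17139041e+01, -2.46034348e+01, -2.81407583e-04,
        7.57858768e-03,  5.70741236e-06]), 'position': array([0.14310285, 0.55651182, 0.23063725]), 'orientation': array([-3.94375094e-01, -3.11638873e+00,  2.12057769e-03]), 'force': array([-0.30031984,  0.9426464 ,  0.45850752]), 'moment': array([ 0.00611034, -0.01244616,  0.00059094]), 'width': 0.08547860466913812}
```

```bash
python3 - <<'E'
import cv2
for n in ["scene0","top0"]:
    i=cv2.imread(f"pics/{n}.png"); cv2.imwrite(f"pics/{n}b.png",cv2.resize(i,(800,600),interpolation=cv2.INTER_CUBIC))
E
```

```text
(no output)
```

View pics/scene0b.png

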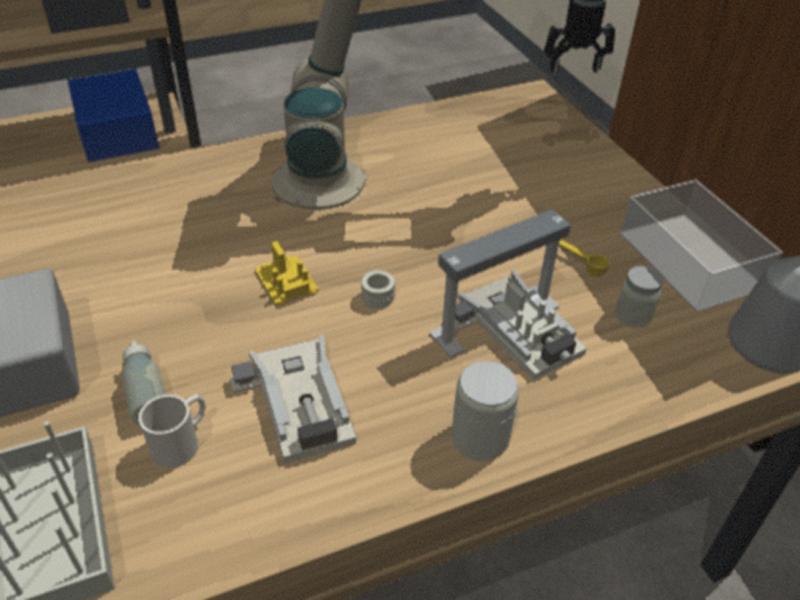

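View pics/top0b.png

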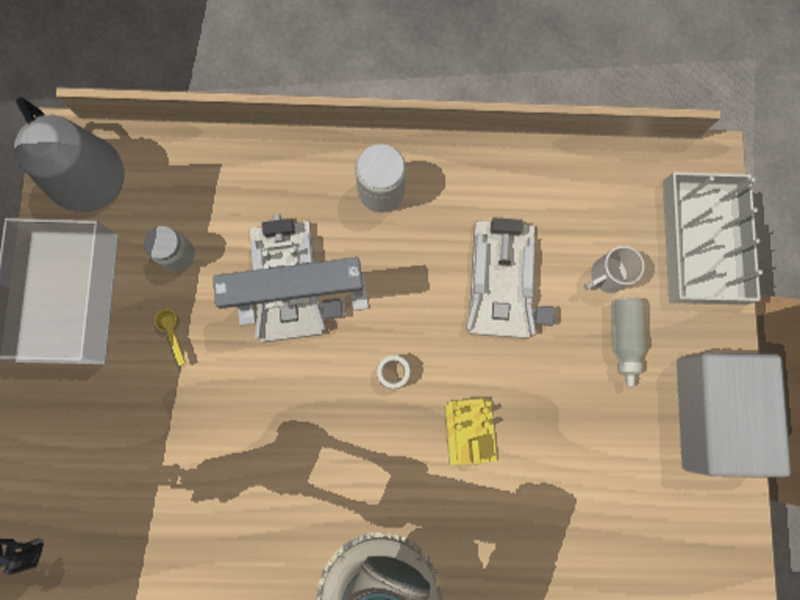

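View pics/wrist0.png

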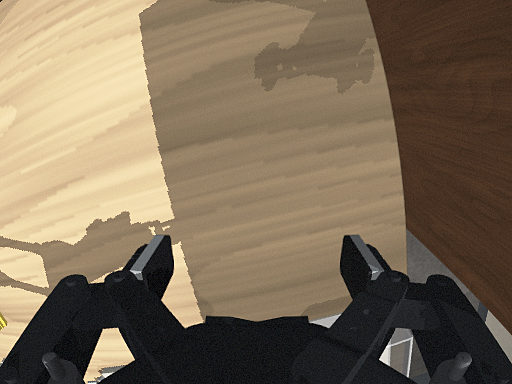

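```bash
cat > h.py <<'E'
import cv2,numpy as np
def crop(n,x0,y0,w,h,k,out):
    i=cv2.imread(f"pics/{n}.png")[y0:y0+h,x0:x0+w]
    i=cv2.resize(i,None,fx=k,fy=k,interpolation=cv2.INTER_CUBIC)
    for c in range(0,w,10):
        if (x0+c)%10==0 or 1:
            X=(-x0)%10+c
            cv2.line(i,(X*k,0),(X*k,6),(0,0,255),1)
            if (x0+X)%20==0: cv2.putText(i,str(x0+X),(X*k,18),0,.4,(0,0,255),1)
    for c in range(0,h,10):
        Y=(-y0)%10+c
        cv2.line(i,(0,Y*k),(6,Y*k),(0,0,255),1)
        if (y0+Y)%20==0: cv2.putText(i,str(y0+Y),(8,Y*k+4),0,.4,(0,0,255),1)
    cv2.imwrite(f"pics/{out}.png",i)
def proj(cam,P):
    P=np.atleast_2d(P); E=cam["extrinsics"]; q=P@E[:3,:3].T+E[:3,3]
    return np.c_[cam["cx"]+cam["fx"]*q[:,0]/-q[:,2], cam["cy"]+cam["fy"]*(-q[:,1])/-q[:,2]]
def dock2w(pose,P):
    x,y,t=pose; P=np.atleast_2d(P); c,s=np.cos(t),np.sin(t)
    return np.c_[x+c*P[:,0]-s*P[:,1], y+s*P[:,0]+c*P[:,1], P[:,2]]
E
python3 - <<'E'
from h import *
crop("top0",290,130,75,95,8,"topR"); crop("top0",130,130,120,95,6,"topL")
crop("scene0",140,210,95,90,7,"scR"); crop("scene0",270,130,115,115,6,"scL")
E
```

```text
(no output)
```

View pics/topR.png

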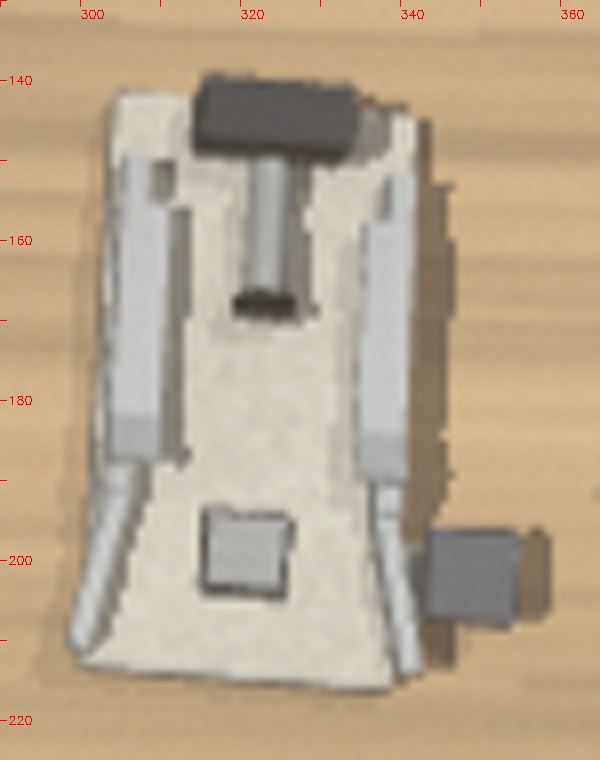

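View pics/topL.png

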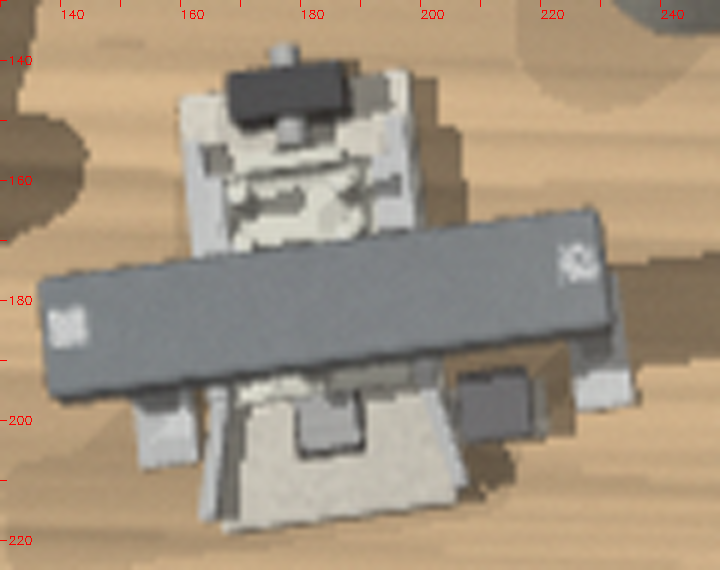

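View pics/scR.png

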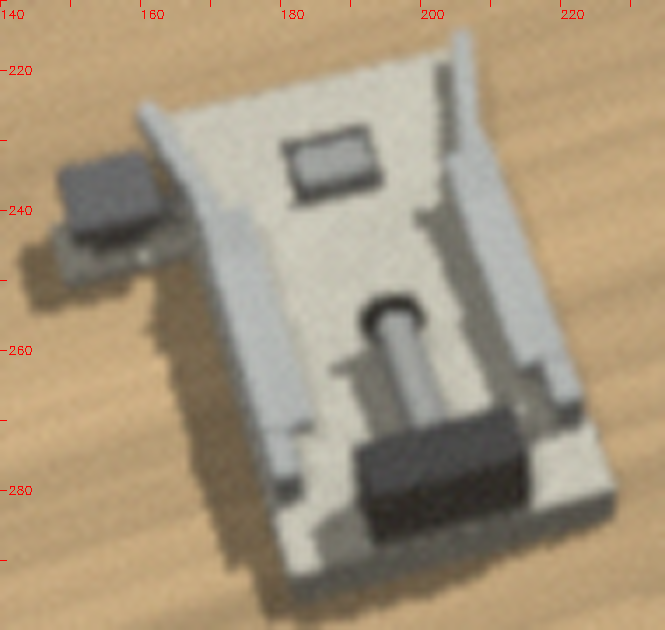

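View pics/scL.png

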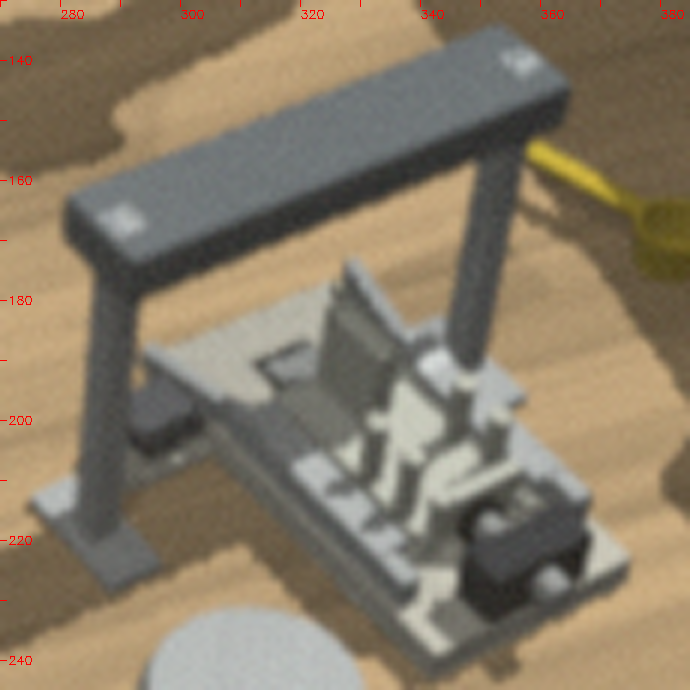

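```bash
cat > fit.py <<'E'
from h import *
from scipy.optimize import least_squares
T=dict(np.load("top0.npz")); S=dict(np.load("scene0.npz"))
R=[(T,(-125,-60,20),(337.5,216.3)),(T,(105,60,20),(304,141.5)),(T,(105,-60,20),(341,144.5)),(T,(-80,-86,35),(348,202)),(T,(-62,0,28),(320.4,195)),(T,(15,0,36),(321.5,168)),(T,(-125,60,20),(299.7,213.3)),
(S,(105,-60,20),(181,292)),(S,(105,60,20),(227.5,281)),(S,(-125,-60,20),(163,226.5)),(S,(-125,60,20),(203,217.5)),(S,(-80,-86,35),(155,237.5)),(S,(15,0,36),(195.5,256))]
L=[(T,(105,60,20),(158.3,145.5)),(T,(105,-60,20),(196.5,141.5)),(T,(-125,60,20),(166.5,218)),(T,(-125,-60,20),(204,214)),(T,(-98,-104,35),(217,203)),(T,(-98,-68,35),(204.7,203.3)),(T,(-25,97,200),(136.3,177)),(T,(-25,-152,200),(229.3,164.7)),
(S,(105,-60,20),(342,241)),(S,(105,60,20),(375,223)),(S,(-125,-60,20),(294.2,187.7)),(S,(-80,-152,200),(281,163.3)),(S,(-25,-152,200),(292.8,173.7)),(S,(-80,97,200),(352,134.5)),(S,(-25,97,200),(364.7,144.4))]
def res(p,D):
    return np.concatenate([proj(c,dock2w(p,np.array(P)/1e3))[0]-(np.array(u)-.5) for c,P,u in D])
for n,D,p0 in (("rail",R,(.6,-.15,0)),("bay",L,(.6,.3,0.1))):
    f=least_squares(res,p0,args=(D,),loss="soft_l1"); print(n,np.round(f.x,4)); print(np.round(f.fun.reshape(-1,2),1).tolist())
    cov=np.linalg.inv(f.jac.T@f.jac); print(np.sqrt(np.diag(cov)))
E
python3 fit.py
```

```text
rail [ 0.6184 -0.2279 -0.0572]
[[0.8, -0.5], [-0.2, -0.9], [0.5, -0.7], [0.4, -0.6], [-0.1, -1.4], [0.6, 0.7], [-0.4, -0.6], [-0.1, -0.0], [0.2, -1.6], [-0.9, -0.4], [1.1, -1.2], [0.3, -1.2], [-0.2, -1.4]]
[0.00129323 0.00091849 0.0092121 ]
bay [0.6019 0.2049 0.1557]
[[0.2, 0.2], [0.5, -0.4], [-0.9, 0.6], [1.2, -0.6], [1.2, -0.9], [1.6, 0.4], [-1.6, -1.4], [-0.6, -0.8], [-0.0, -2.1], [0.3, -0.4], [-0.3, 1.3], [-1.1, -1.9], [-1.1, -0.3], [1.0, -1.4], [1.1, -0.9]]
[0.00117729 0.00113361 0.00891577]
```

```bash
cat >> h.py <<'E'
from scipy.spatial.transform import Rotation as Ro
BAY=np.array([.6019,.2049,.1557]); RAIL=np.array([.6184,-.2279,-.0572])
def ori(t,lean=35):
    l=np.radians(lean); z=np.array([np.sin(l)*np.cos(t),np.sin(l)*np.sin(t),-np.cos(l)]); y=np.array([-np.sin(t),np.cos(t),0]); x=np.cross(y,z)
    return Ro.from_matrix(np.c_[x,y,z]).as_rotvec()
def tcp_for(dock,p,lean=35):   # TCP world position for a tip point given in dock frame (mm)
    return dock2w(dock,np.array(p,float)/1e3)[0]
def tcp_grasp(dock,p,lean=35): # TCP so that the grasp point is at p (mm, dock frame)
    l=np.radians(lean); return tcp_for(dock,np.array(p,float)+19*np.array([np.sin(l),0,-np.cos(l)]))
E
python3 - <<'E'
from plant import manip
from h import *
q0=manip.state()["joint_pos"]
for n,p in [("pad above",tcp_for(BAY,(-115,-86,80))),("pad",tcp_for(BAY,(-88,-86,22)))]+[("fin%d"%x,tcp_grasp(BAY,(x-35,0,65+z))) for x,z in((-45,0),(-45,60),(-200,5),(-230,5),(-200,100))]:
    q=manip.ik(p,ori(BAY[2])); print(n,np.round(p,3),None if q is None else np.round(q,2))
for x,z in ((-135,100),(-135,0),(-200,100),(0,0)):
    for ln in (35,15,0):
        q=manip.ik(tcp_grasp(RAIL,(x-35,0,65+z),ln),ori(RAIL[2],ln)); print("rail",x,z,ln,None if q is None else np.round(q,2))
E
```

```text
pad above [0.502 0.102 0.08 ] None
pad [0.528 0.106 0.022] [0.01 0.34 2.39 2.74 0.21 1.85]
fin-45 [0.534 0.194 0.049] None
fin-45 [0.534 0.194 0.109] [ 0.27  0.18  2.21 -0.41  0.16 -1.07]
fin-200 [0.381 0.17  0.054] [0.35 0.14 2.57 3.74 0.2  1.15]
fin-230 [0.351 0.165 0.054] [0.38 0.11 2.62 3.76 0.22 1.15]
fin-200 [0.381 0.17  0.149] [ 0.35 -0.12  2.38 -0.38  0.3  -1.04]
rail -135 100 35 None
rail -135 100 15 [-0.7   0.12  1.97  0.21  0.85 -2.34]
rail -135 100 0 [-0.59  0.23  1.8  -0.    1.11 -2.11]
rail -135 0 35 [-0.9   0.26  2.37  1.41  0.45  2.57]
rail -135 0 15 [-0.7   0.26  2.11  0.29  0.57 -2.45]
rail -135 0 0 [-0.59  0.34  1.93 -0.    0.87 -2.11]
rail -200 100 35 None
rail -200 100 15 [-0.81  0.04  2.07  0.24  0.85 -2.46]
rail -200 100 0 [-0.67  0.14  1.91 -0.    1.09 -2.18]
rail 0 0 35 None
rail 0 0 15 [-0.55  0.41  1.85  0.2   0.66 -2.21]
rail 0 0 0 [-0.48  0.5   1.65 -0.    1.   -1.99]
```

```bash
python3 - <<'E'
from plant import manip
from h import *
for ln in (35,40,45,50):
  print("lean",ln)
  for n,p in [("pad above",tcp_for(BAY,(-115,-86,80))),("pad hi",tcp_for(BAY,(-140,-86,120))),("pad",tcp_for(BAY,(-88,-86,22)))]+[("fin%d,%d"%(x,z),tcp_grasp(BAY,(x-38,0,65+z),ln)) for x,z in((-45,0),(-75,0),(-130,0),(-90,60),(-200,5),(-200,100))]:
    for f in (0,1):
      o=(Ro.from_rotvec(ori(BAY[2],ln))*Ro.from_euler('z',np.pi*f)).as_rotvec()
      q=manip.ik(p,o); print(n,f,np.round(p,3),None if q is None else np.round(q,2))
E
```

```text
lean 35
pad above 0 [0.502 0.102 0.08 ] None
pad above 1 [0.502 0.102 0.08 ] None
pad hi 0 [0.477 0.098 0.12 ] [-0.01  0.04  2.35  0.57  0.18 -2.27]
pad hi 1 [0.477 0.098 0.12 ] [-0.01  0.04  2.35  0.57  0.18  0.87]
pad 0 [0.528 0.106 0.022] [0.01 0.34 2.39 2.74 0.21 1.85]
pad 1 [0.528 0.106 0.022] [ 0.01  0.34  2.39  2.74  0.21 -1.3 ]
fin-45,0 0 [0.531 0.194 0.049] None
fin-45,0 1 [0.531 0.194 0.049] None
fin-75,0 0 [0.501 0.189 0.049] [0.28 0.27 2.35 3.83 0.11 0.99]
fin-75,0 1 [0.501 0.189 0.049] [ 0.28  0.27  2.35  3.83  0.11 -2.15]
fin-130,0 0 [0.447 0.181 0.049] [0.3  0.22 2.45 3.69 0.16 1.15]
fin-130,0 1 [0.447 0.181 0.049] [ 0.3   0.22  2.45  3.69  0.16 -1.99]
fin-90,60 0 [0.486 0.187 0.109] [ 0.29  0.12  2.29 -0.54  0.14 -0.93]
fin-90,60 1 [0.486 0.187 0.109] [ 0.29  0.12  2.29 -0.54  0.14  2.21]
fin-200,5 0 [0.378 0.17  0.054] [0.35 0.14 2.57 3.74 0.2  1.15]
fin-200,5 1 [0.378 0.17  0.054] [ 0.35  0.14  2.57  3.74  0.2  -1.99]
fin-200,100 0 [0.378 0.17  0.149] [ 0.35 -0.13  2.38 -0.39  0.3  -1.04]
fin-200,100 1 [0.378 0.17  0.149] [ 0.35 -0.13  2.38 -0.39  0.3   2.1 ]
lean 4
[... 2668 characters left out ...]
32 0.65 1.52]
fin-45,0 1 [0.534 0.194 0.053] [ 0.29  0.42  2.5   3.32  0.65 -1.62]
fin-75,0 0 [0.505 0.19  0.053] [0.31 0.42 2.56 3.32 0.72 1.53]
fin-75,0 1 [0.505 0.19  0.053] [ 0.31  0.42  2.56  3.32  0.72 -1.61]
fin-130,0 0 [0.45  0.181 0.053] [0.35 0.43 2.69 3.34 0.85 1.56]
fin-130,0 1 [0.45  0.181 0.053] [ 0.35  0.43  2.69  3.34  0.85 -1.58]
fin-90,60 0 [0.49  0.187 0.113] [0.32 0.2  2.5  3.44 0.45 1.41]
fin-90,60 1 [0.49  0.187 0.113] [ 0.32  0.2   2.5   3.44  0.45 -1.73]
fin-200,5 0 [0.381 0.17  0.058] None
fin-200,5 1 [0.381 0.17  0.058] None
fin-200,100 0 [0.381 0.17  0.153] [ 0.44 -0.07  2.59  3.91  0.32  1.01]
fin-200,100 1 [0.381 0.17  0.153] [ 0.44 -0.07  2.59  3.91  0.32 -2.13]
```

```bash
python3 - <<'E'
from plant import manip
from h import *
manip.move_ptp([.30,.22,.30],ori(.3,0))
LN=43
for z in (90,120,150):
  for ln in (20,25,43):
    q=manip.ik(tcp_for(BAY,(-130,-88,z)),ori(BAY[2],ln)); print(z,ln,None if q is None else np.round(q,2))
print(manip.state()["clock"],manip.state()["joint_pos"].round(2))
E
```

```text
90 20 [ 0.02  0.15  2.16  0.09  0.49 -1.78]
90 25 [ 0.01  0.13  2.23  0.17  0.36 -1.86]
90 43 [-0.04  0.16  2.51  2.66  0.3   1.88]
120 20 [ 0.02  0.1   2.11  0.08  0.58 -1.76]
120 25 [ 0.01  0.08  2.18  0.14  0.45 -1.82]
120 43 [-0.04  0.07  2.45  2.31  0.18  2.25]
150 20 [ 0.02  0.06  2.06  0.07  0.67 -1.75]
150 25 [ 0.01  0.03  2.13  0.12  0.55 -1.8 ]
150 43 None
1.5583 [ 0.45 -0.08  1.74  0.    1.48 -1.43]
```

```bash
python3 - <<'E'
from plant import manip,vision
from h import *
manip.move_gripper(0.0,40)
manip.movej([0.0,0.03,2.25,.1,.2,-1.8])
print(manip.state()["position"])
q=manip.ik(tcp_for(BAY,(-130,-88,95)),ori(BAY[2],43)); print(q)
manip.movej(q)
s=manip.state();print(s["clock"],s["position"],s["force"],s["width"])
for n in("top","scene","wrist"):
    i=vision.snapshot(n); cv2.imwrite(f"pics/{n}1.png",i["pixels"][:,:,::-1]); np.savez(f"{n}1.npz",**i)
crop("scene1",260,110,125,125,5,"scL1")
E
```

```text
[0.52372325 0.07682232 0.1593259 ]
[-0.04222811  0.143191    2.49819819  2.62484443  0.27489008  1.92563214]
6.6083 [0.48720856 0.0978594  0.09509329] [ 1.09358555 -0.53105549 -0.18942519] -0.0002590661068880474
```

View pics/scL1.png

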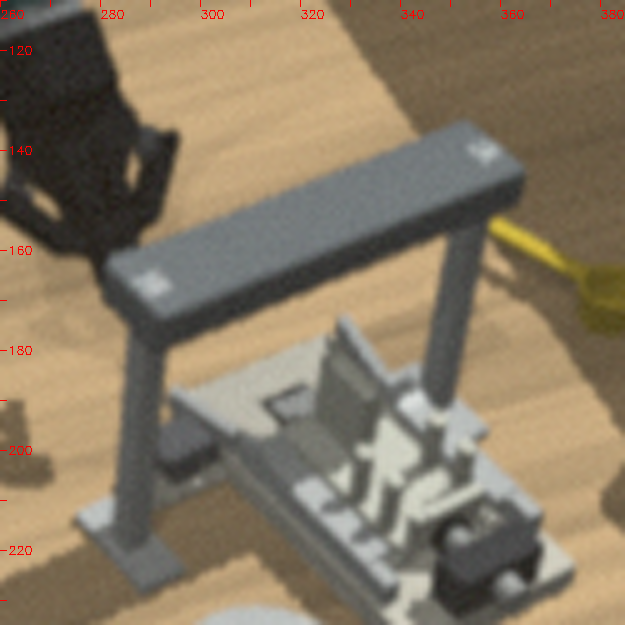

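View pics/wrist1.png

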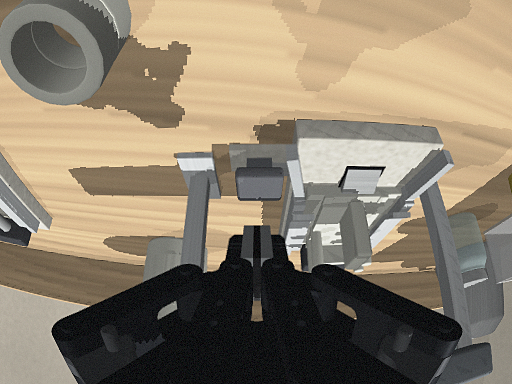

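View pics/top1.png

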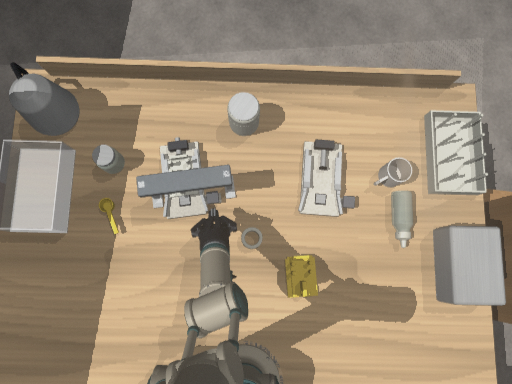

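```bash
python3 - <<'E'
from h import *
crop("wrist1",200,100,270,160,3,"w1c")
E
```

```text
(no output)
```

View pics/w1c.png

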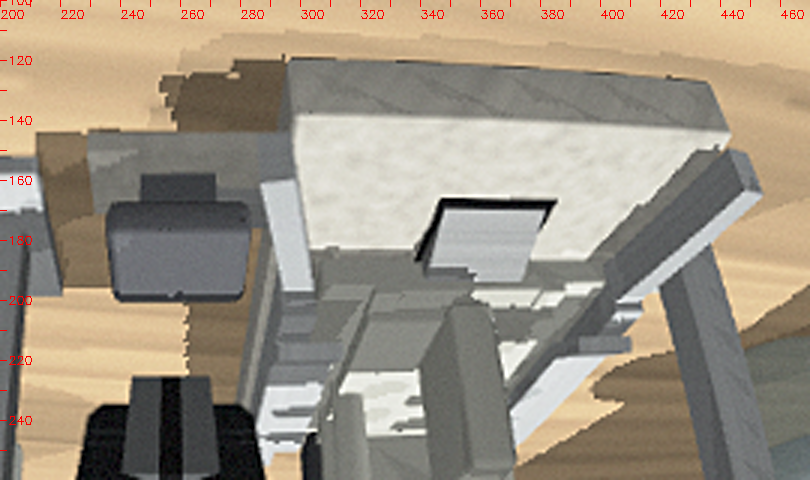

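```bash
cat >> h.py <<'E'
def projw(cam,P):
    P=np.atleast_2d(P); E=cam["extrinsics"]; q=P@E[:3,:3].T+E[:3,3]; v=np.c_[q[:,0],-q[:,1],-q[:,2]]
    n=np.hypot(v[:,0],v[:,1]); th=np.arctan2(n,v[:,2]); k=cam["fx"]*th/n
    return np.c_[cam["cx"]+k*v[:,0],cam["cy"]+k*v[:,1]]
def fitw(D,p0):
    from scipy.optimize import least_squares
    def res(p): return np.concatenate([(projw if c.get("fe") else proj)(c,dock2w(p,np.array(P)/1e3))[0]-(np.array(u)-.5) for c,P,u in D])
    f=least_squares(res,p0); print(np.round(f.x,4),np.round(f.fun.reshape(-1,2),1).tolist()); return f.x
E
python3 - <<'E'
from h import *
W=dict(np.load("wrist1.npz")); W["fe"]=1
D=[((-125,-60,0),(296,120)),((-125,60,0),(435.7,127.3)),((-125,-60,20),(299,138.7)),((-125,60,20),(443.3,144.3)),((-59,0,83),(356.3,201.7))]
D=[(W,)+d for d in D]
fitw(D,BAY); fitw(D[:-1],BAY)
print(projw(W,dock2w(BAY,np.array([(-98,-104,35),(-98,-68,35),(-62,-104,35),(-62,-68,35)])/1e3)))
E
```

```text
[0.5982 0.1993 0.1335] [[-2.2, -7.7], [1.0, -3.5], [-2.9, -5.5], [1.8, -1.4], [7.7, 52.2]]
[0.6028 0.2049 0.1565] [[-0.4, -1.2], [0.8, -0.2], [-1.2, 1.0], [1.4, 1.8]]
[[234.86185848 177.87181126]
 [284.33529578 177.95205269]
 [237.57905512 201.23453133]
 [280.85740579 201.28614004]]
```

```bash
sed -i 's/^BAY=np.array(\[[^]]*\])/BAY=np.array([.6025,.2049,.156])/' h.py; python3 - <<'E'
from plant import manip,vision
from h import *
o=ori(BAY[2],43)
manip.move_straight(tcp_for(BAY,(-78,-88,58)),o,feed=.1)
f0=manip.state()["force"]; print("f0",f0)
for z in range(50,22,-4):
    manip.move_straight(tcp_for(BAY,(-78,-88,z)),feed=.05)
    s=manip.state(); f=s["force"]-f0; print(z,round(s["clock"],2),f.round(1),round(s["position"][2],4))
    if f[2]>25: break
i=vision.snapshot("top"); cv2.imwrite("pics/top2.png",i["pixels"][:,:,::-1])
i=vision.snapshot("scene"); cv2.imwrite("pics/scene2.png",i["pixels"][:,:,::-1])
crop("top2",130,120,120,110,6,"top2c");crop("scene2",260,110,125,125,5,"sc2c")
E
```

```text
f0 [-0.5841698  -0.85994402  0.10398948]
50 7.86 [ 1.5  1.1 -0.5] 0.05
46 8.11 [ 1.6  1.4 -0.1] 0.0459
42 8.36 [ 0.3  1.2 -0.7] 0.0417
38 8.61 [-0.   1.7  2.1] 0.0384
34 8.86 [1.6 2.3 2.5] 0.0343
30 9.11 [0.4 1.2 4.6] 0.0305
26 9.36 [-4.  -0.2 15.1] 0.028
```

View pics/sc2c.png

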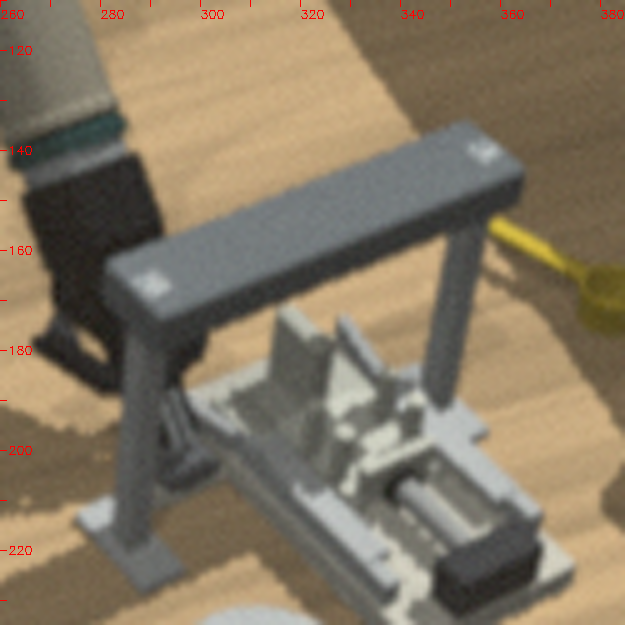

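View pics/top2c.png

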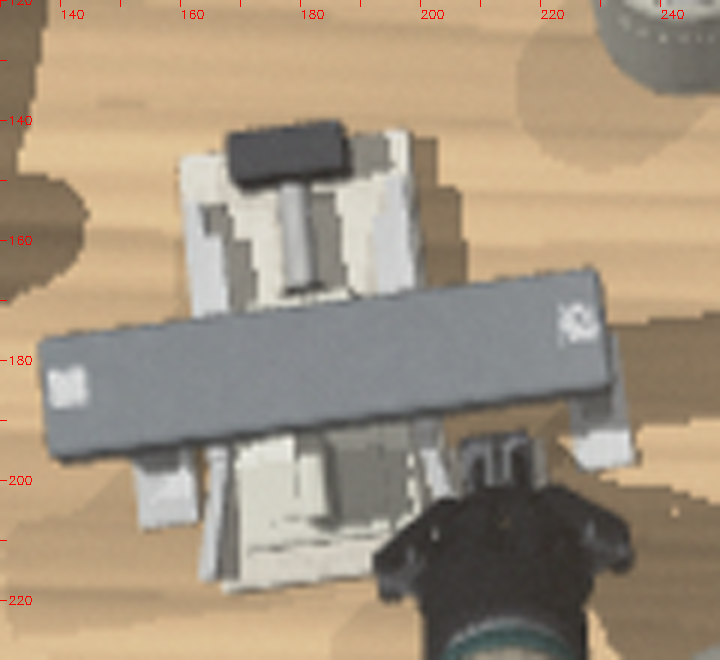

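```bash
python3 - <<'E'
from plant import manip,vision
from h import *
L=43;o=ori(BAY[2],L)
manip.move_straight(tcp_for(BAY,(-82,-88,62)),feed=.12)
manip.move_straight(tcp_for(BAY,(-140,-88,80)),feed=.15)
manip.move_gripper(.055,80)
manip.move_straight(tcp_grasp(BAY,(-150,0,85),L),o,feed=.15)
print(manip.state()["clock"])
i=vision.snapshot("wrist"); cv2.imwrite("pics/wrist3.png",i["pixels"][:,:,::-1]); np.savez("wrist3.npz",**i)
E
```

```text
11.8
```

View pics/wrist3.png

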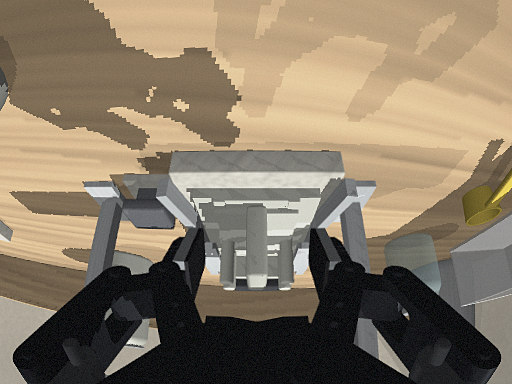

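```bash
python3 - <<'E'
from plant import manip,vision
from h import *
L=43
manip.move_straight(tcp_grasp(BAY,(-85,0,66),L),feed=.1)
f0=manip.state()["force"]
manip.move_gripper(.0,80)
s=manip.state(); print(s["clock"],s["width"],(s["force"]-f0).round(1))
for x in (-105,-125,-145):
    manip.move_straight(tcp_grasp(BAY,(x,0,66),L),feed=.08)
    s=manip.state(); print(x,round(s["clock"],2),(s["force"]-f0).round(1),s["width"])
i=vision.snapshot("top"); cv2.imwrite("pics/top4.png",i["pixels"][:,:,::-1]); np.savez("top4.npz",**i)
i=vision.snapshot("scene"); cv2.imwrite("pics/scene4.png",i["pixels"][:,:,::-1])
crop("top4",130,120,120,110,6,"top4c");crop("scene4",260,110,125,125,5,"sc4c")
E
```

```text
13.125 0.013304310364328241 [-1.  -0.9  3.1]
-105 13.53 [-2.9 -0.9  5.7] 0.012946276288087876
-125 13.93 [-3.  -0.6  7. ] 0.012773120101518378
-145 14.32 [-2.8 -1.4  7.1] 0.013273202994567362
```

View pics/sc4c.png

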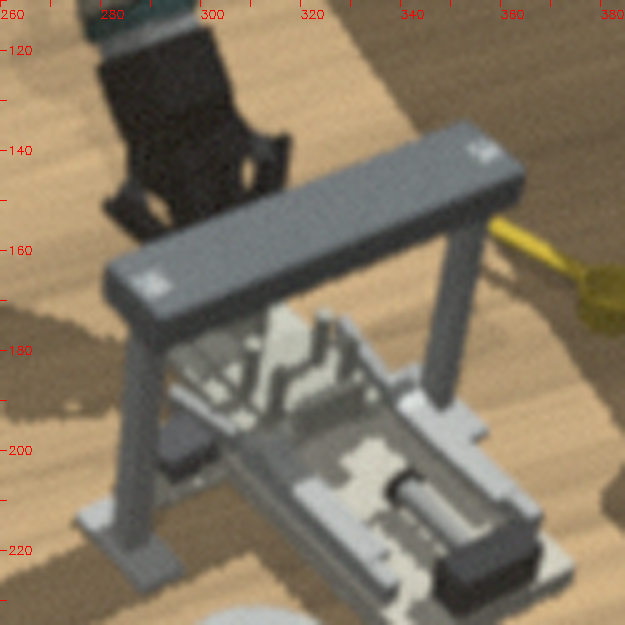

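View pics/top4c.png

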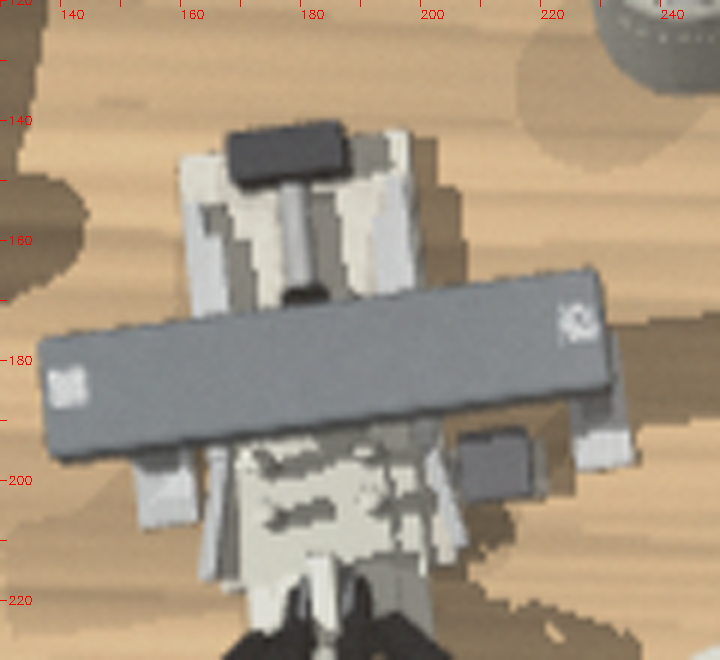

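```bash
python3 - <<'E'
from h import *
W=dict(np.load("wrist3.npz"))
for xs in (-45,-50,-55):
    print(xs,projw(W,dock2w(BAY,np.array([(xs-60,-45,20),(xs-60,45,20),(xs-57,-7,83),(xs-57,7,83),(xs-13,7,83)])/1e3)).round(1).tolist())
print(projw(W,dock2w(BAY,np.array([(-125,-60,0),(-125,60,0),(-125,-60,20),(-125,60,20)])/1e3)).round(1).tolist())
crop("wrist3",160,130,200,170,4,"w3c")
E
```

```text
-45 [[194.3, 188.6], [319.1, 188.8], [245.5, 277.1], [267.7, 277.1], [265.7, 290.2]]
-50 [[193.1, 185.0], [320.4, 185.2], [245.2, 275.2], [268.0, 275.2], [265.9, 289.0]]
-55 [[191.8, 181.2], [321.7, 181.4], [244.9, 273.2], [268.3, 273.3], [266.1, 287.7]]
[[172.3, 150.0], [341.2, 150.2], [167.7, 173.4], [345.8, 173.7]]
```

View pics/w3c.png

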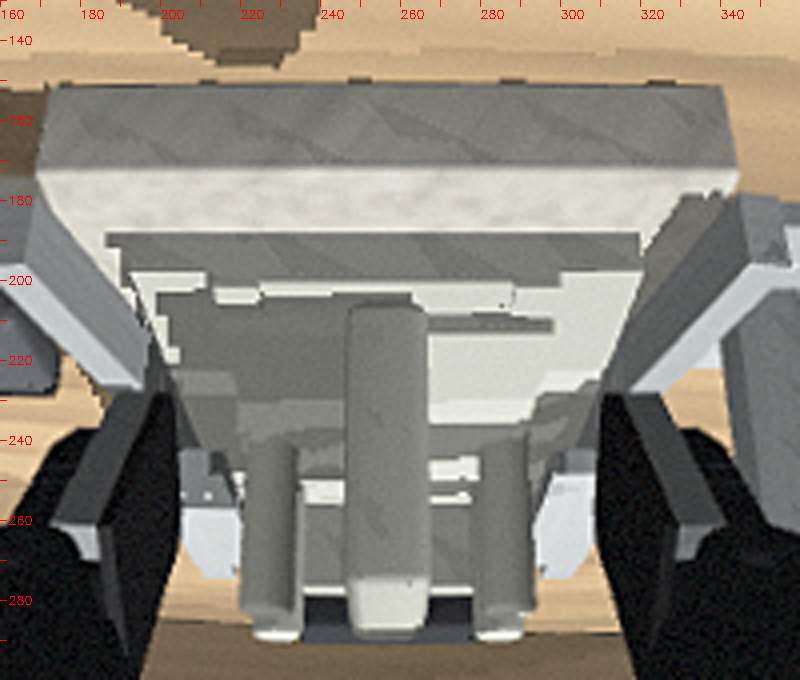

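```bash
python3 - <<'E'
from plant import manip,vision
from h import *
L=43
manip.move_straight(tcp_grasp(BAY,(-156.5,0,65.5),L),feed=.08)
manip.move_gripper(.05,80)
for z in (115,105,98):
    try: manip.move_straight(tcp_grasp(BAY,(-157,0,z),L),feed=.12); print("up",z);break
    except manip.PlanningError as e: print(z,e)
s=manip.state(); print(s["clock"],s["joint_pos"].round(2),s["position"])
for p,l in (((-190,0,150),0),((-190,0,140),15),((-157,0,120),0)):
    q=manip.ik(tcp_grasp(BAY,p,l),ori(BAY[2],l)); print(p,l,None if q is None else q.round(2))
E
```

```text
up 115
15.725 [0.32 0.14 2.47 3.63 0.24 1.21] [0.45992782 0.18247615 0.10105935]
(-190, 0, 150) 0 [ 0.25  0.17  1.92  0.    1.05 -1.48]
(-190, 0, 140) 15 [ 0.27  0.08  2.11 -0.04  0.7  -1.43]
(-157, 0, 120) 0 [ 0.24  0.25  1.9   0.    0.99 -1.49]
```

```bash
python3 - <<'E'
from plant import manip,vision
from h import *
manip.movej([.3,.02,2.38,.05,.2,-1.48])
manip.movej(manip.ik(tcp_grasp(BAY,(-175,0,140),0),ori(BAY[2],0)))
s=manip.state(); print(s["clock"],s["position"])
for n in("top","wrist","scene"):
    i=vision.snapshot(n); cv2.imwrite(f"pics/{n}5.png",i["pixels"][:,:,::-1]); np.savez(f"{n}5.npz",**i)
crop("wrist5",130,100,250,190,3,"w5c")
E
```

```text
19.5417 [0.42852631 0.17757358 0.12027353]
```

View pics/wrist5.png

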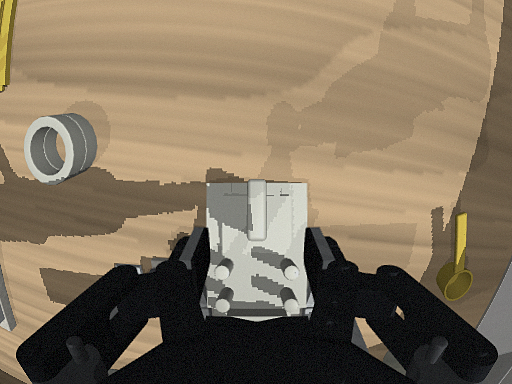

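View pics/scene5.png

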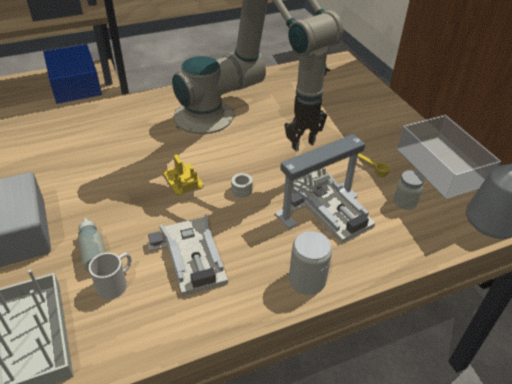

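```bash
python3 - <<'E'
from h import *
W=dict(np.load("wrist5.npz"))
for xs in (-112,-117,-122):
    print(xs,projw(W,dock2w(BAY,np.array([(xs-60,-45,28),(xs-60,45,28),(xs-57,-7,83),(xs-57,7,83),(xs-13,7,83),(xs-13,-7,83)])/1e3)).round(1).tolist())
crop("wrist5",190,160,130,170,4,"w5c")
E
```

```text
-112 [[203.4, 196.9], [310.4, 196.9], [246.3, 226.8], [267.5, 226.9], [266.6, 282.0], [247.2, 282.0]]
-117 [[203.1, 191.2], [310.7, 191.2], [246.2, 219.9], [267.6, 219.9], [266.7, 276.3], [247.1, 276.3]]
-122 [[202.8, 185.4], [311.0, 185.4], [246.1, 212.8], [267.7, 212.8], [266.8, 270.5], [247.0, 270.5]]
```

View pics/w5c.png

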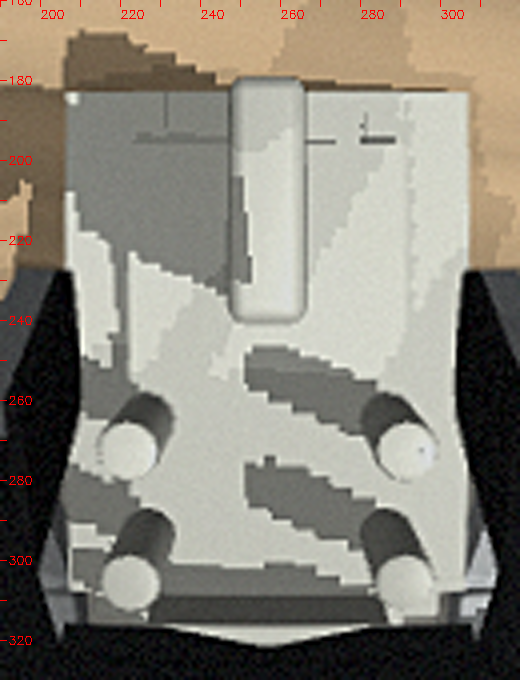

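```bash
python3 - <<'E'
from h import *
crop("scene5",270,130,110,110,6,"s5c")
crop("top5",130,140,120,110,6,"t5c")
E
```

```text
(no output)
```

View pics/s5c.png

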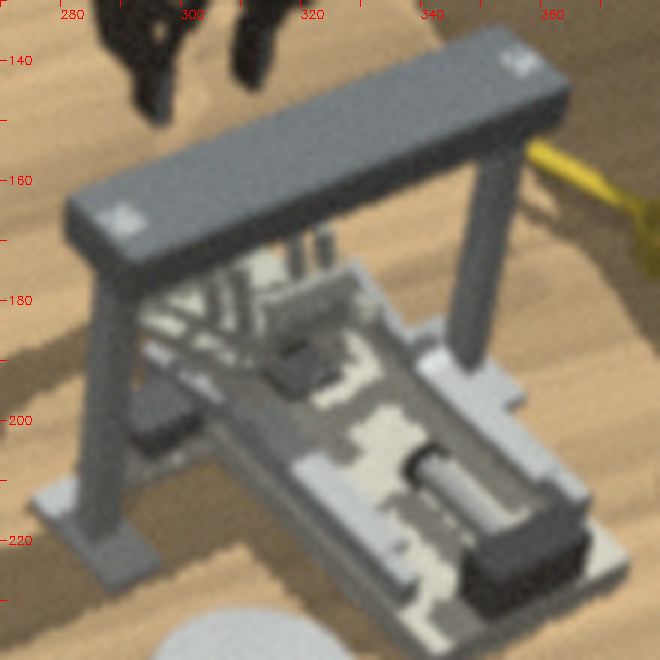

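View pics/t5c.png

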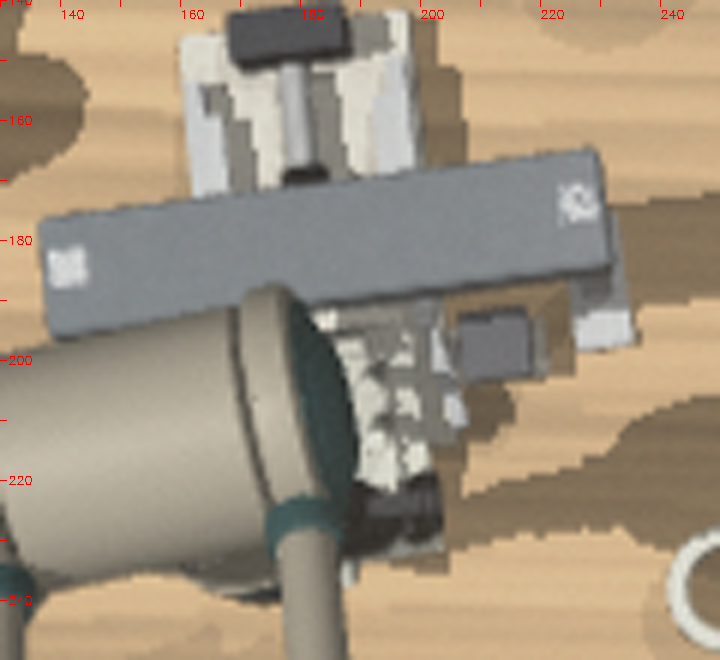

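```bash
python3 - <<'E'
from h import *
from scipy.optimize import least_squares
W=dict(np.load("wrist5.npz"))
def tf(p,P):
    x,z,a,y,yaw=p; P=np.array(P,float)
    R=Ro.from_euler('ZY',[yaw,a]).as_matrix()   # +a: nose down
    return dock2w(BAY,((P@R.T)+[x,y,z])/1e3)
pts=[(-57,-7,63),(-57,7,63),(-13,-7,63),(-13,7,63)]
obs=np.array([(248,181),(266,181),(248.2,240),(266.2,240)])-.5
pegs=[(11,0,52),(39,0,52)]
def res(p):
    r=(projw(W,tf(p[:5],pts))-obs).ravel()
    q=projw(W,tf(p[:5],pegs)); 
    return np.r_[r,q[0,1]-272.5,q[1,1]-305.5, (p[3])/1,p[4]*50]
for a0 in (0,-.3):
    f=least_squares(res,[-117,20,a0,0,0]); print(f.x.round(3),f.fun.round(1))
E
```

```text
[-1.11858e+02  1.71880e+01 -4.69000e-01 -5.80000e-02  3.00000e-03] [-0.3  0.2  0.4  0.2 -0.6  0.2  0.6  0.2 -1.6  0.8 -0.1  0.1]
[-1.11858e+02  1.71880e+01 -4.69000e-01 -5.80000e-02  3.00000e-03] [-0.3  0.2  0.4  0.2 -0.6  0.2  0.6  0.2 -1.6  0.8 -0.1  0.1]
```

```bash
python3 - <<'E'
from plant import manip,vision
from h import *
L=-10;o=ori(BAY[2],L)
manip.move_straight(tcp_grasp(BAY,(-172,0,95),L),o,feed=.12)
f0=manip.state()["force"]
manip.move_straight(tcp_grasp(BAY,(-165,0,53),L),o,feed=.1)
s=manip.state(); print(s["clock"],(s["force"]-f0).round(1))
manip.move_gripper(0,80)
s=manip.state(); print(s["clock"],s["width"],(s["force"]-f0).round(1))
manip.move_straight(tcp_grasp(BAY,(-190,0,68),L),feed=.1)
s=manip.state(); print(s["clock"],s["width"],(s["force"]-f0).round(1))
manip.move_straight(tcp_grasp(BAY,(-235,0,130),L),feed=.15)
L=12
manip.move_straight(tcp_grasp(BAY,(-230,0,130),L),ori(BAY[2],L),feed=.1)
s=manip.state(); print(s["clock"],s["width"],(s["force"]-f0).round(1))
for n in("top","wrist","scene"):
    i=vision.snapshot(n); cv2.imwrite(f"pics/{n}6.png",i["pixels"][:,:,::-1]); np.savez(f"{n}6.npz",**i)
crop("scene6",230,90,150,120,5,"s6c")
E
```

```text
20.7917 [-1.  -0.9 -0.6]
21.2083 0.013267703926625293 [-0.5 -0.3  4.6]
21.65 0.013245661260821506 [-0.4 -0.2 -2.5]
22.8417 0.013601777886547775 [-0.3  0.8 -3.4]
```

View pics/s6c.png

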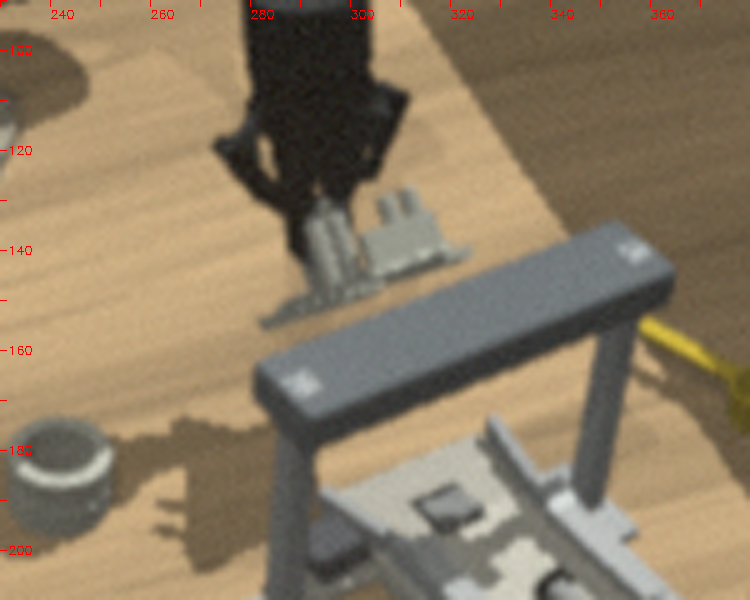

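View pics/wrist6.png

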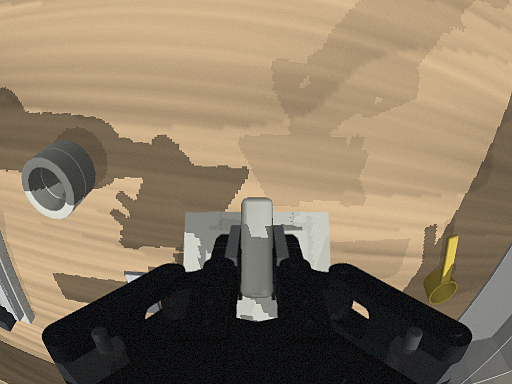

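```bash
python3 - <<'E'
from h import *
crop("wrist6",170,185,175,150,4,"w6c")
crop("scene6",270,110,70,60,10,"s6d")
E
```

```text
(no output)
```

View pics/w6c.png

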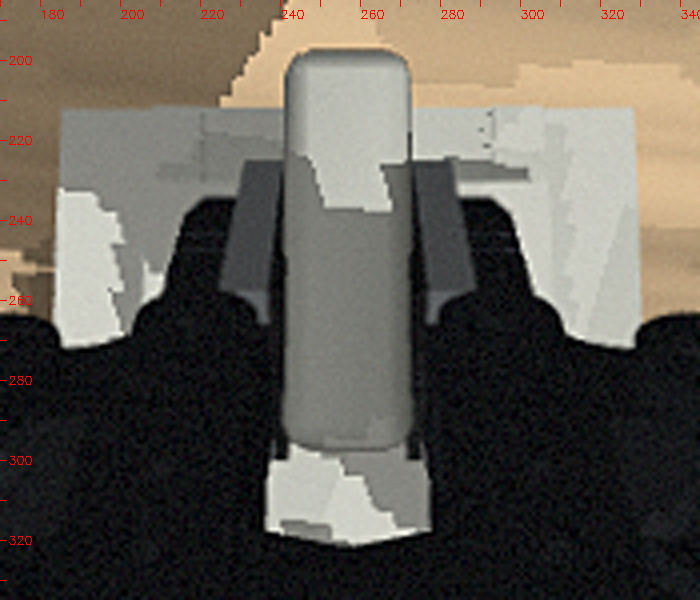

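View pics/s6d.png

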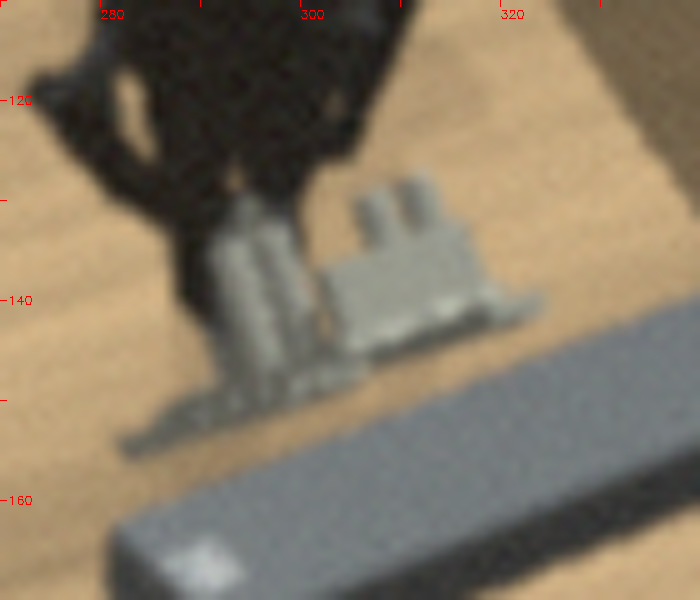

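```bash
cat > fs.py <<'E'
from h import *
from scipy.optimize import least_squares
W=dict(np.load("wrist6.npz")); S=dict(np.load("scene6.npz"))
def tf(p,P):
    x,z,a,y,yaw,h=p; P=np.array(P,float)
    R=Ro.from_euler('ZY',[yaw,a]).as_matrix()
    return dock2w(BAY,((P@R.T)+[x,y,z])/1e3)
def res(p):
    h=p[5]
    r=projw(W,tf(p,[(-57,-7,62),(-57,7,62),(-13,-7,62),(-13,7,62),(-60,-45,h),(-60,45,h)]))-(np.array([(240.8,198.5),(272.8,198.5),(241,296),(272.5,296),(185,212),(328.8,212)])-.5)
    q=proj(S,tf(p,[(60,-45,4),(60,45,4)]))-(np.array([(282.5,155),(324,141)])-.5)
    return np.r_[r.ravel(),q.ravel()*2,(h-18)/4]
f=least_squares(res,[-195,85,0,0,0,18]); print(f.x.round(3),f.fun.round(1)); J=np.linalg.inv(f.jac.T@f.jac);print(np.sqrt(np.diag(J)).round(3))
E
python3 fs.py
```

```text
[-1.73316e+02  1.14477e+02 -7.58000e-01 -8.49900e+00 -1.22000e-01
  1.32650e+01] [ 4.9 -2.3  3.6  1.  -4.9 -1.4 -4.3  1.2 -3.3 -8.9 -4.4  6.  25.8 -8.7
 -2.3  4.1 -1.2]
[0.706 0.643 0.01  0.449 0.007 2.004]
```

```bash
cat >> fs.py <<'E'
def res2(p): 
    r=res(p); return np.r_[r[:12],r[16],p[3],p[4]*50]
f=least_squares(res2,[-195,85,0,0,0,18]); print(f.x.round(3),f.fun.round(1)); J=np.linalg.inv(f.jac.T@f.jac);print(np.sqrt(np.diag(J)).round(3))
print(proj(S,tf(f.x,[(60,-45,4),(60,45,4),(60,-25,36),(60,25,36),(60,25,8),(60,-25,8),(-57,0,62)])).round(1).tolist())
E
python3 fs.py
```

```text
[-1.73316e+02  1.14477e+02 -7.58000e-01 -8.49900e+00 -1.22000e-01
  1.32650e+01] [ 4.9 -2.3  3.6  1.  -4.9 -1.4 -4.3  1.2 -3.3 -8.9 -4.4  6.  25.8 -8.7
 -2.3  4.1 -1.2]
[0.706 0.643 0.01  0.449 0.007 2.004]
[-1.71554e+02  1.14818e+02 -7.76000e-01 -1.66000e-01  1.00000e-03
  1.55250e+01] [ 0.7  0.1 -0.8  0.1 -0.3 -0.   0.3 -0.  -0.1 -0.   0.3 -0.  -0.6 -0.2
  0. ]
[0.843 1.298 0.014 0.468 0.007 2.038]
[[300.0, 149.7], [325.2, 140.0], [301.8, 137.0], [315.9, 131.8], [319.3, 140.8], [305.2, 146.2], [287.6, 133.6]]
```

```bash
sed -n 1,1p fs.py >/dev/null; python3 - <<'E'
from plant import manip,vision
from h import *
L=-32.5
def g(d,xs,z,y=0): return tcp_grasp(d,(xs-31,y,z+52),L)
for d,xs,z in ((BAY,-220,110),(RAIL,-220,110),(RAIL,-125,60),(RAIL,-125,22),(RAIL,-85,21),(RAIL,3,21)):
    for f in (0,1):
        o=(Ro.from_rotvec(ori(d[2],L))*Ro.from_euler('z',np.pi*f)).as_rotvec()
        q=manip.ik(g(d,xs,z),o); print(xs,z,f,None if q is None else q.round(2))
E
```

```text
-220 110 0 [ 0.23  0.39  1.72  0.04  1.6  -1.51]
-220 110 1 [0.23 0.39 1.72 0.04 1.6  1.63]
-220 110 0 [-0.5   0.42  1.67 -0.23  1.58 -1.95]
-220 110 1 [-0.5   0.42  1.67 -0.23  1.58  1.19]
-125 60 0 [-0.44  0.58  1.5  -0.2   1.59 -1.9 ]
-125 60 1 [-0.44  0.58  1.5  -0.2   1.59  1.24]
-125 22 0 [-0.44  0.62  1.54 -0.2   1.52 -1.89]
-125 22 1 [-0.44  0.62  1.54 -0.2   1.52  1.25]
-85 21 0 [-0.42  0.67  1.43 -0.19  1.57 -1.88]
-85 21 1 [-0.42  0.67  1.43 -0.19  1.57  1.26]
3 21 0 [-0.38  0.78  1.19 -0.17  1.71 -1.87]
3 21 1 [-0.38  0.78  1.19 -0.17  1.71  1.27]
```

```bash
python3 - <<'E'
from plant import manip,vision
from h import *
L=-32.5
def g(d,xs,z,y=0): return tcp_grasp(d,(xs-31,y,z+52),L)
manip.move_straight(g(BAY,-225,110),ori(BAY[2],L),feed=.12)
manip.move_ptp(g(RAIL,-190,100),ori(RAIL[2],L))
s=manip.state(); print(s["clock"],s["width"],s["position"])
for n in("top","wrist","scene"):
    i=vision.snapshot(n); cv2.imwrite(f"pics/{n}7.png",i["pixels"][:,:,::-1]); np.savez(f"{n}7.npz",**i)
crop("scene7",110,130,150,150,5,"s7c"); crop("top7",270,130,110,130,5,"t7c")
E
```

```text
25.4167 0.012919984617730994 [ 0.38769107 -0.21345415  0.13614869]
```

View pics/s7c.png

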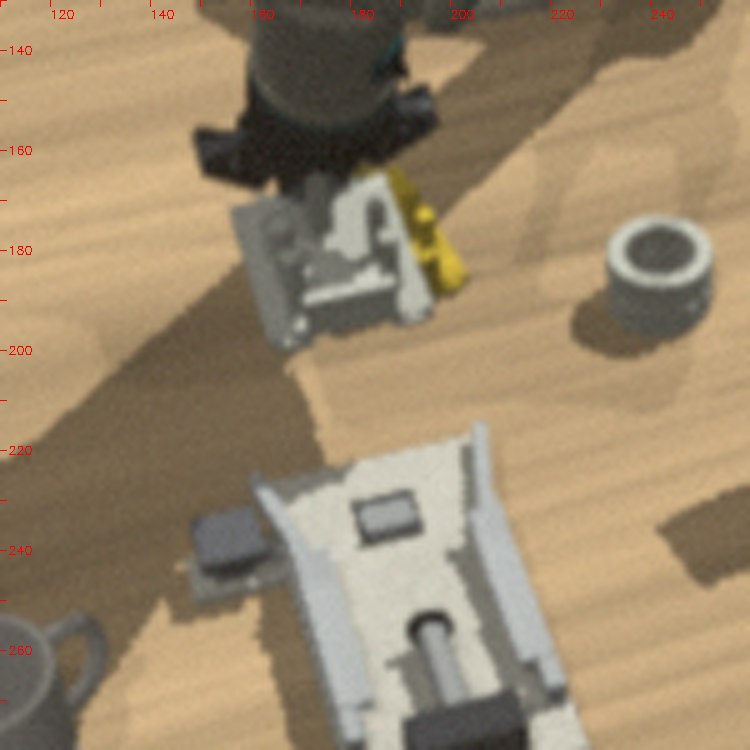

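View pics/t7c.png

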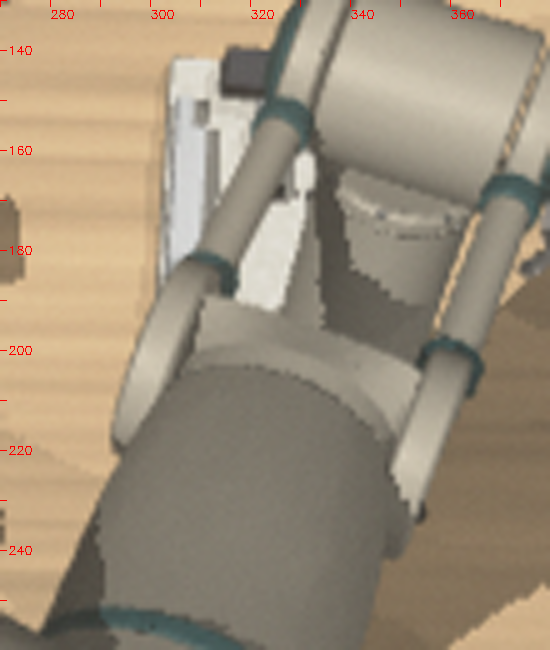

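View pics/wrist7.png

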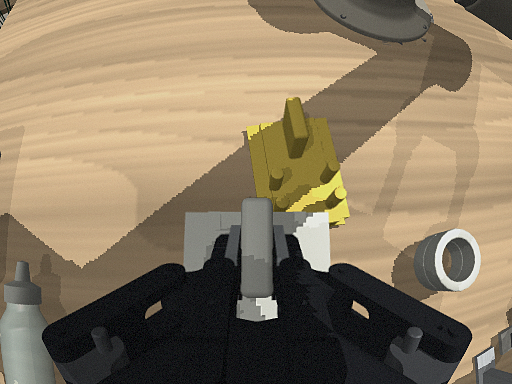

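```bash
python3 - <<'E'
from h import *
S=dict(np.load("scene7.npz"))
print((proj(S,dock2w(RAIL,np.array([(-130,-45,102),(-130,45,102),(-250,-45,110),(-250,45,110),(-130,-25,136),(-130,25,136)])/1e3))+.5).round(1).tolist())
crop("scene7",150,155,60,50,12,"s7d")
E
```

```text
[[164.0, 202.7], [196.8, 195.5], [155.2, 172.3], [186.3, 166.0], [170.2, 191.9], [188.7, 187.9]]
```

View pics/s7d.png

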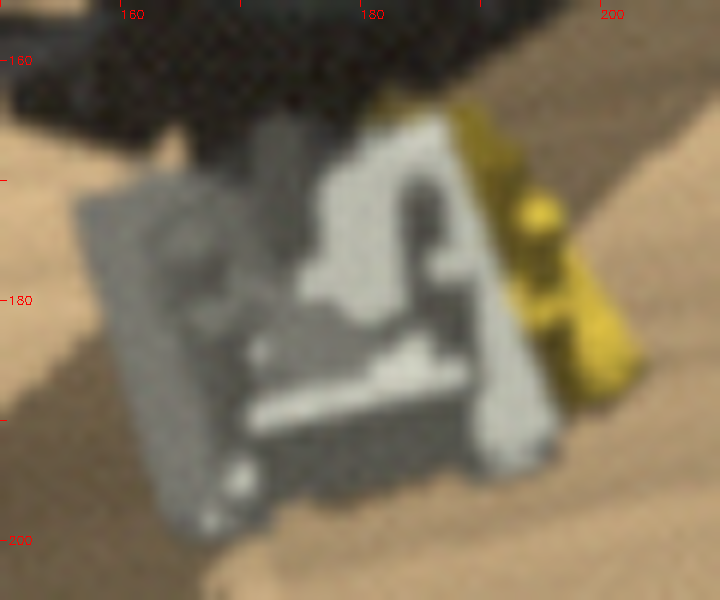

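```bash
cat >> h.py <<'E'
LL=-34
def g(d,xs,z,y=0): return tcp_grasp(d,(xs-29.5,y,z+52.7),LL)
E
python3 - <<'E'
from plant import manip,vision
from h import *
o=ori(RAIL[2],LL)
def sh(t,f0):
    s=manip.state(); f=s["force"]-f0; c,sn=np.cos(RAIL[2]),np.sin(RAIL[2])
    f=np.array([c*f[0]+sn*f[1],-sn*f[0]+c*f[1],f[2]]); print(t,round(s["clock"],2),f.round(1)); return f
manip.move_straight(g(RAIL,-135,60),o,feed=.15)
manip.move_straight(g(RAIL,-122,30),o,feed=.12)
f0=manip.state()["force"]
for z in (27,24.5,22.5,21,19.5):
    manip.move_straight(g(RAIL,-122,z),o,feed=.06)
    f=sh(z,f0)
    if f[2]>5: break
zz=z+.7
for x in (-115,-108,-101,-94,-87):
    manip.move_straight(g(RAIL,x,zz),o,feed=.06)
    f=sh(x,f0)
    if np.abs(f).max()>18: print("STOP");break
for n in("top","wrist","scene"):
    i=vision.snapshot(n); cv2.imwrite(f"pics/{n}8.png",i["pixels"][:,:,::-1]); np.savez(f"{n}8.npz",**i)
crop("scene8",130,180,110,110,6,"s8c")
E
```

```text
27 26.85 [ 1.2  0.6 -0. ]
24.5 27.1 [1.1 0.9 0.6]
22.5 27.35 [ 1.3  0.9 -0.3]
21 27.6 [ 0.7  1.1 -0.1]
19.5 27.85 [ 2.   1.4 -0.3]
-115 28.12 [ 2.   1.1 -0.4]
-108 28.38 [ 1.5  1.8 -0.7]
-101 28.65 [0.5 0.1 0.4]
-94 28.92 [0.7 1.  0.1]
-87 29.18 [1.1 1.  0.3]
```

View pics/s8c.png

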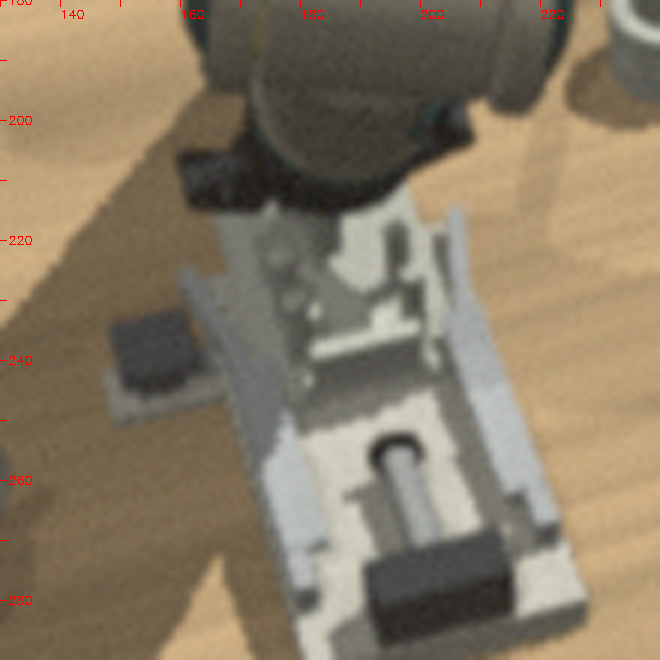

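View pics/wrist8.png

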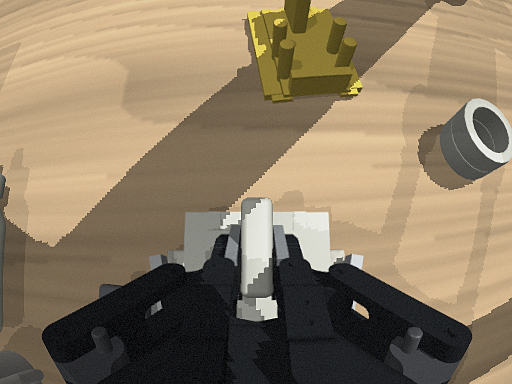

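```bash
python3 - <<'E'
from plant import manip,vision
from h import *
S=dict(np.load("scene8.npz"))
print((proj(S,dock2w(RAIL,np.array([(-27,-25,56),(-27,25,56),(-27,-25,28),(-27,25,28)])/1e3))+.5).round(1).tolist())
o=ori(RAIL[2],LL)
f0=manip.state()["force"]
for z in (18.7,17.2,15.7,14.2,12.7):
    manip.move_straight(g(RAIL,-87,z),o,feed=.05)
    f=manip.state()["force"]-f0; print(z,f.round(1))
    if f[2]>5: break
i=vision.snapshot("scene"); cv2.imwrite(f"pics/scene9.png",i["pixels"][:,:,::-1]); np.savez("scene9.npz",**i)
crop("scene9",160,200,60,60,10,"s9c")
print(manip.state()["clock"])
E
```

```text
[[181.5, 240.0], [200.1, 235.5], [182.3, 247.0], [200.7, 242.5]]
18.7 [-0.6  0.1 -0.2]
17.2 [-0.8 -0.  -0. ]
15.7 [-0.7  0.4  4.9]
14.2 [-2.2  0.3  7.8]
30.3833
```

View pics/s9c.png

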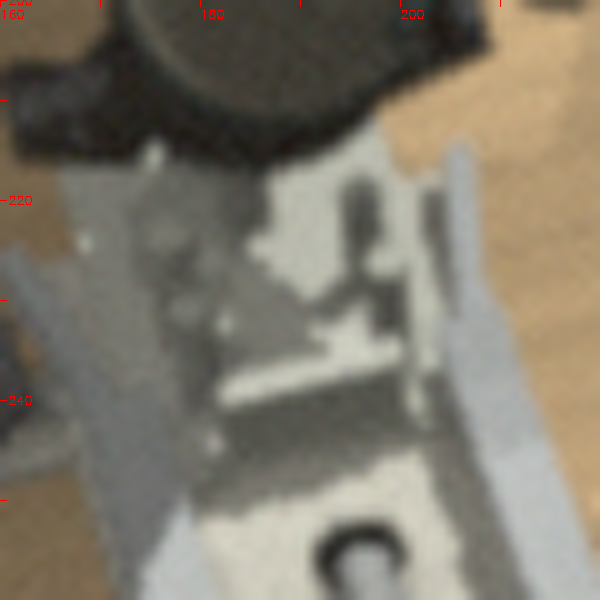

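```bash
python3 - <<'E'
from plant import manip,vision
from h import *
o=ori(RAIL[2],LL)
def sh(t):
    s=manip.state(); f=s["force"]; c,sn=np.cos(RAIL[2]),np.sin(RAIL[2])
    f=np.array([c*f[0]+sn*f[1],-sn*f[0]+c*f[1],f[2]]); print(t,round(s["clock"],2),f.round(1),s["position"].round(4),round(s["width"],4)); return f
sh("now")
manip.move_straight(g(RAIL,-87,16.2),o,feed=.05); sh("up")
for x in (-78,-68,-58,-48,-40,-32,-24,-16,-10):
    manip.move_straight(g(RAIL,x,16.2),o,feed=.07)
    f=sh(x)
    if np.abs(f[0])>28 or abs(f[1])>15 or abs(f[2])>20: print("STOP");break
for n in("top","scene"):
    i=vision.snapshot(n); cv2.imwrite(f"pics/{n}10.png",i["pixels"][:,:,::-1]); np.savez(f"{n}10.npz",**i)
crop("scene10",150,190,100,110,6,"s10c")
E
```

```text
now 30.38 [-1.8  0.8  6.2] [ 0.4909 -0.2207  0.0525] 0.0129
up 30.63 [ 0.4 -0.6  0.8] [ 0.4917 -0.2207  0.0527] 0.0132
-78 30.91 [ 0.3 -0.2 -1. ] [ 0.5011 -0.2213  0.0528] 0.0129
-68 31.2 [ 0.6  0.5 -1.4] [ 0.5107 -0.2217  0.0529] 0.0133
-58 31.49 [ 0.3  0.5 -2.4] [ 0.5205 -0.2223  0.053 ] 0.0137
-48 31.78 [-0.1  0.4 -1.5] [ 0.5305 -0.2229  0.053 ] 0.0134
-40 32.05 [-3.8  0.1 -1.3] [ 0.537  -0.2231  0.0535] 0.013
-32 32.32 [-5.5  0.1 -0.9] [ 0.5453 -0.2236  0.0533] 0.0129
-24 32.58 [-6.1  0.3  0.7] [ 0.5527 -0.2239  0.0538] 0.013
-16 32.85 [-7.2 -0.2  2. ] [ 0.5598 -0.2243  0.0541] 0.0128
-10 33.1 [-7.4 -0.1  1.2] [ 0.5656 -0.2246  0.0541] 0.0132
```

View pics/s10c.png

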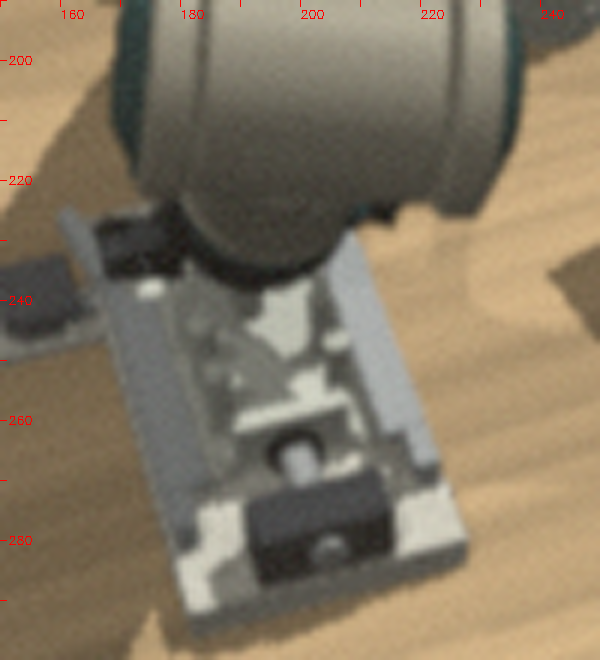

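```bash
python3 - <<'E'
from plant import manip,vision
from h import *
o=ori(RAIL[2],LL)
def sh(t):
    s=manip.state(); f=s["force"]; c,sn=np.cos(RAIL[2]),np.sin(RAIL[2])
    f=np.array([c*f[0]+sn*f[1],-sn*f[0]+c*f[1],f[2]]); print(t,round(s["clock"],2),f.round(1),s["position"].round(4),round(s["width"],4)); return f
for x in (-6,-3,0,2,4,6,8,10,12,14):
    manip.move_straight(g(RAIL,x,16.2),o,feed=.05)
    f=sh(x)
    if f[0]<-26 or abs(f[1])>15 or abs(f[2])>20: print("STOP");break
for n in("wrist","scene"):
    i=vision.snapshot(n); cv2.imwrite(f"pics/{n}11.png",i["pixels"][:,:,::-1]); np.savez(f"{n}11.npz",**i)
crop("scene11",150,190,100,110,6,"s11c")
E
```

```text
-6 33.45 [-7.2  1.3  1. ] [ 0.5696 -0.2249  0.0541] 0.0131
-3 33.7 [-7.4  1.2  0.9] [ 0.5724 -0.225   0.0541] 0.0132
0 33.95 [-7.3  1.1  1.1] [ 0.5759 -0.2253  0.054 ] 0.0136
2 34.2 [-7.6 -0.1  0.1] [ 0.578  -0.2254  0.0536] 0.0134
4 34.45 [-7.8  1.3 -0.4] [ 0.58   -0.2255  0.0537] 0.0134
6 34.7 [-7.4  0.2 -0.6] [ 0.5819 -0.2256  0.0536] 0.0132
8 34.95 [-10.5   0.8  -0. ] [ 0.583  -0.2256  0.0539] 0.013
10 35.2 [-13.5   1.1   0. ] [ 0.5832 -0.2255  0.0543] 0.0129
12 35.45 [-19.4   1.4   0.8] [ 0.5832 -0.2255  0.0544] 0.0129
14 35.7 [-23.8   0.7  -0. ] [ 0.5833 -0.2255  0.0546] 0.013
```

View pics/s11c.png

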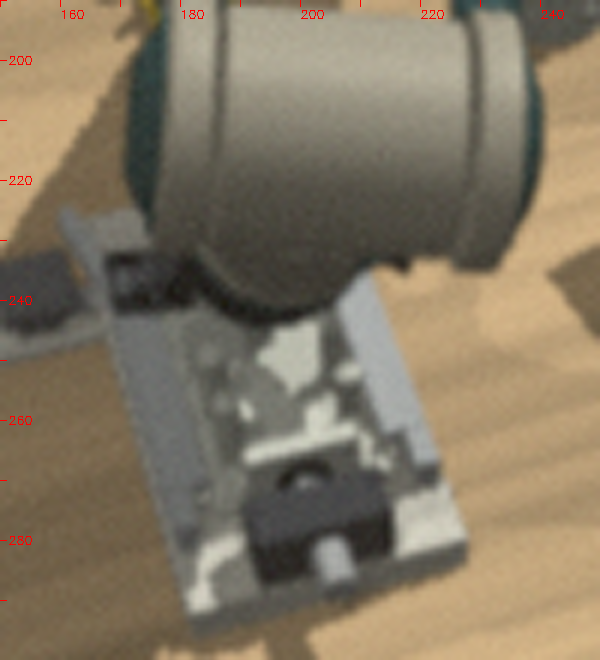

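View pics/wrist11.png

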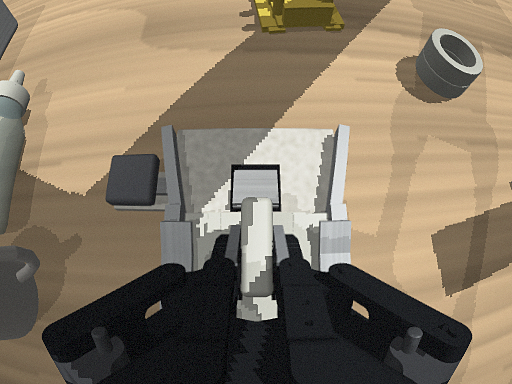

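```bash
python3 - <<'E'
from plant import manip,vision
from h import *
o=ori(RAIL[2],LL)
for x in (6,3,0):
    manip.move_straight(g(RAIL,x,16.2),o,feed=.05)
    s=manip.state(); print(x,s["force"].round(1),s["position"].round(4))
manip.move_gripper(.05)
s=manip.state(); print(s["clock"],s["width"],s["force"].round(1))
l=np.radians(LL); a=np.array([np.sin(l)*np.cos(RAIL[2]),np.sin(l)*np.sin(RAIL[2]),-np.cos(l)])
manip.move_straight(s["position"]-a*.10,feed=.12)
for n in("wrist","scene","top"):
    i=vision.snapshot(n); cv2.imwrite(f"pics/{n}12.png",i["pixels"][:,:,::-1]); np.savez(f"{n}12.npz",**i)
s=manip.state(); print(s["clock"],s["force"].round(1))
crop("scene12",140,190,100,110,6,"s12c")
E
```

```text
6 [-8.1  1.9 -0.6] [ 0.5813 -0.2255  0.0537]
3 [-7.7  1.6 -0.2] [ 0.5789 -0.2254  0.0536]
0 [-6.5  0.3 -0.8] [ 0.5766 -0.2253  0.0533]
37.05 0.049725918206797406 [ 0.4 -0.6  0.3]
38.1833 [ 0.1 -0.4 -0.4]
```

View pics/s12c.png

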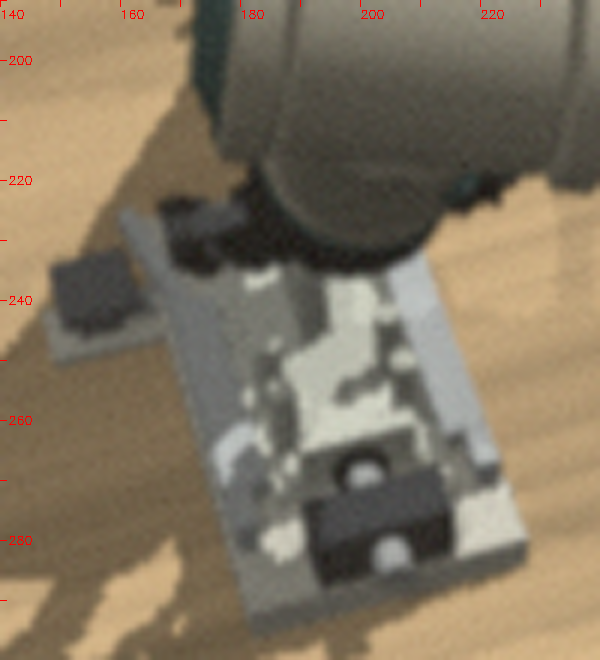

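View pics/wrist12.png

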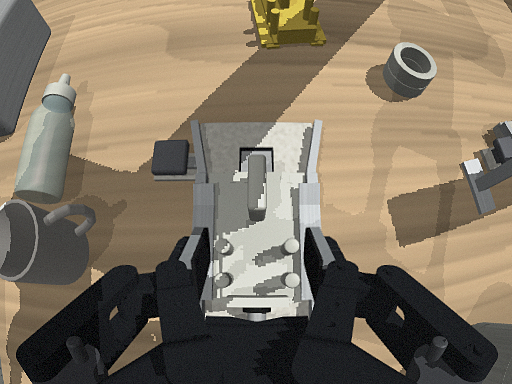

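```bash
python3 - <<'E'
from plant import manip,vision
from h import *
manip.move_ptp([.38,-.15,.32],ori(-.2,0))
for n in("wrist","scene","top"):
    i=vision.snapshot(n); cv2.imwrite(f"pics/{n}13.png",i["pixels"][:,:,::-1]); np.savez(f"{n}13.npz",**i)
S=dict(np.load("scene13.npz"));T=dict(np.load("top13.npz"))
for xs in (-12,-2,5):
    P=dock2w(RAIL,np.array([(xs-57,0,83),(xs-13,0,83),(xs+60,-25,56),(xs+60,25,56),(xs-60,45,28)])/1e3)
    print(xs,"S",(proj(S,P)+.5).round(1).tolist(),"T",(proj(T,P)+.5).round(1).tolist())
print(manip.state()["clock"])
crop("scene13",140,205,90,90,7,"s13c"); crop("top13",290,130,75,95,7,"t13c")
E
```

```text
-12 S [[186.3, 219.6], [190.3, 231.4], [188.3, 261.7], [207.6, 256.8], [203.6, 228.9]] T [[323.4, 192.9], [324.2, 178.3], [331.9, 157.4], [315.7, 156.0], [305.6, 195.6]]
-2 S [[187.2, 222.2], [191.3, 234.2], [189.2, 264.7], [208.7, 259.7], [204.6, 231.5]] T [[323.6, 189.5], [324.4, 175.0], [332.1, 154.2], [315.8, 152.9], [305.8, 192.4]]
5 S [[187.9, 224.1], [191.9, 236.1], [189.9, 266.8], [209.4, 261.8], [205.2, 233.3]] T [[323.7, 187.2], [324.5, 172.7], [332.2, 152.0], [316.0, 150.7], [305.9, 190.2]]
39.6
```

View pics/s13c.png

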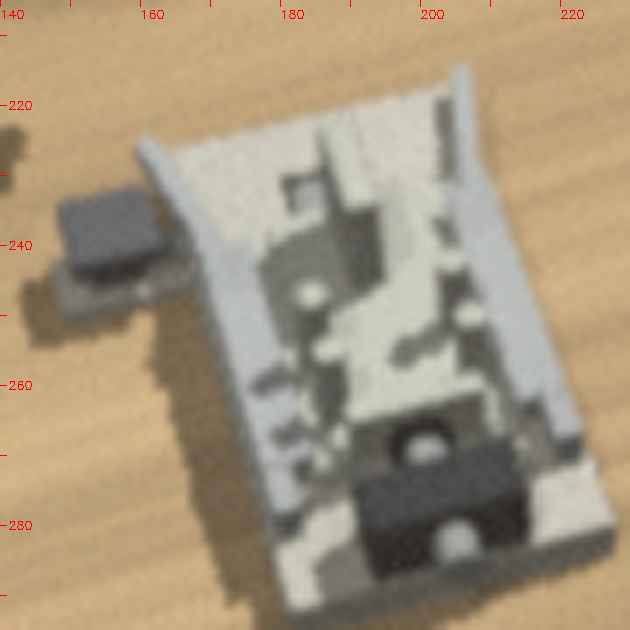

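View pics/t13c.png

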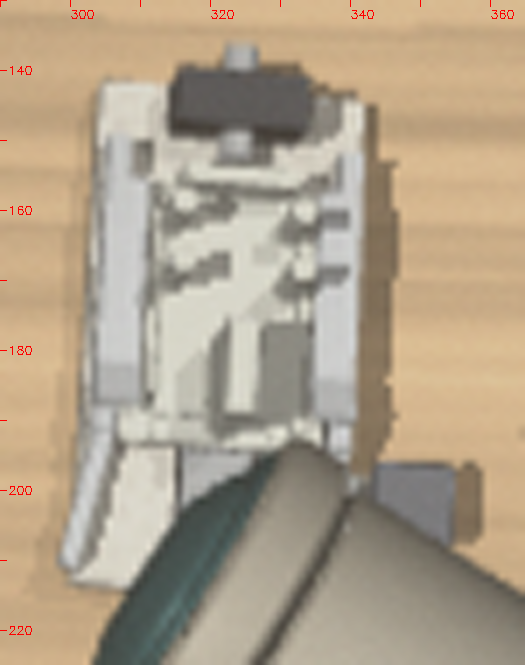

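View pics/top13.png

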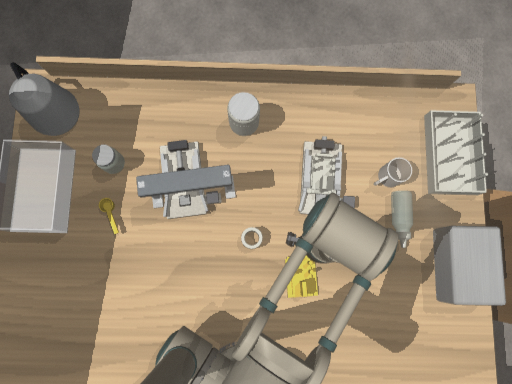

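```bash
python3 - <<'E'
from plant import manip
s=manip.state(); print(s["clock"],s["force"].round(1),abs(s["dq"]).max()); manip.close_job()
E
```

```text
39.6 [0.1 0.2 0.1] 0.0032991594561785605
the job is handed in; nothing more can be done
```

I moved the sled from the bay to the rail, where the catch clicked and holds it, and handed the job in at 39.6 s of the 54 s allowed.

**What I did**
- I pressed the bay's catch paddle with the tool leaned 43°. At 35° the arm could not reach all the poses.
- The sled sprang out about 45 mm, and I drew it clear of the channel by its fin.
- I carried it to the rail, set it on the porch and pushed it in to the hard stop, peaking at about 24 N. Then I eased back, let go and moved the arm away.

**What went wrong on the way**
- I set the sled down on the bay's porch to change my grip, and it tipped with its rear end on the counter.
- I picked it up tilted and first turned it the wrong way. I then worked out the tilt from the wrist camera and levelled it for the rail.
- My height estimate at the rail was about 4 mm off, so I found the floor by touch.

**Last checks**
- **Sled position:** from the camera fit it sits at about x = -2 mm, good to a few mm. Its rear edge is right at the catch face, and it stayed put after I let go.
- **Catch:** the rail's paddle is back at its starting height in the image, so the catch looks up. The upward load fell away near x = 0, as expected for the click.
- **Robot:** the wrist force is about 0 N and the arm is clear of everything.
- **Surroundings:** the lamp and the other objects look unmoved in the overhead picture. I judged this by eye and did not measure it.

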